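# Put the brewing things back in their places

### The arm

A 6-joint arm with a two-finger parallel gripper is mounted at the origin on the work surface. World frame = base frame: x ahead of the robot, y to its left, z up, the work surface at z = 0. Lengths are in m, angles in degrees, forces in N, time in s.
With the tool pointing down it reaches from about 0.4 to 0.825 m from the base axis. Payload 7 kg.
Tool frame: the origin (TCP) lies at the very end of the fingers, on their centre line; the grasp point (between the pads) lies r.grip_depth behind it (r.grip_depth is the distance from the TCP to the grasp point, in m); z points along the fingers, y is the direction in which the jaws open and shut (so a half turn about z gives the same grasp; the last joint's range is limited). The gripper opens to 88 mm and grips with 3 to 60 N. Pads are 19 mm wide; open, the fingers measure 130 mm over their backs; the gripper's body (78 mm by 193 mm) begins 47 mm behind the grasp point.
Start: joints at [-51.274, 20.546, 0.682, 0, -70.136, -16.507], TCP at [0.255, -0.625, 0.227] pointing down, gripper open.
Joint ranges: [-176.03, 176.03], [-82.01, 121.73], [-58.28, 71.71], [-173.87, 95.51], [-174.79, -0.11], [-173.66, 173.66]. Speed limits (degrees/s): [136.94, 136.94, 172.46, 180, 180, 180].

### API

Orientations are given as [roll, pitch, yaw] about the fixed x, y, z axes, in that order (R = Rz(yaw) Ry(pitch) Rx(roll)).
In Python, from plant import r gives the robot as it stands. The module is installed in compiled form; this text tells all that it offers.
- The arm moves only by the tool step_arm, never from a script. Its argument "increments" is a list of rows, each a list of 3 entries, a list of its own where there are three numbers: the shift along the tool's x, y, z in m, then the turn, a rotation vector about the tool's x, y, z in rad, then the closure, from 0 (fully open) to 1 (shut). In form: [[[x, y, z], [wx, wy, wz], grip], ...]. A call has 1 to 10 rows; each row is the pose to reach, as a shift and turn from the pose commanded when the call began, along the tool's axes at that moment; what a row does not reach only later rows make up. A row lasts 1/10 s, in which the tool goes at most 50 mm and 8.59 degrees, less where a joint would pass 70% of its speed; a pose out of reach is approached as far as the arm can. A call with a gripper value outside its range is refused whole. The fingers move at their own pace and stop on an object; "force" is the grip in N (left out, the last holds). Time passes only in rows, so rows that repeat a pose let the fingers close. It gives the time, the measured TCP pose, the force and the opening at its end, in the units of the state.
- r.get_state(): the state, without advancing time (a new reading comes with each control period).
- r.capture(name): name is "scene" or "side" or "wrist"; returns a dict with "color" (400x640x3 uint8, red, green, blue), "intrinsics" (3x3 intrinsics, pixels), "k1" (the pictures are not rectified: a ray, as slopes to the right and down, at radius r is drawn at 1 + k1 r^2 times it, then the intrinsics apply), "rvec" (rotation vector, rad) and "tvec" (3), from world to camera coordinates, as OpenCV has them; the wrist camera has in their place "T_tool_cam" (4x4, takes a point from camera to tool coordinates, whose origin is the TCP and whose axes are the flange's). Camera axes: x right, y down, z forward; pixel columns grow to the right and rows downward; lengths in m; the calibration is good to about 2 mm. A picture is of the moment at which its call begins: read the wrist's pose just before it. There is no depth.
- r.close_job(): hands the job in, once; it reports no verdict.
The state is a dict: "time_s": time; "joints": joint angles; "qd": joint speeds; "joint_torque": joint torques, N m; "tcp_pos": TCP position; "eef_rot": TCP orientation; "contact_force": force on the tool from outside, world axes, zero at the start; "moment": the same for the moment, N m; "gripper_width": finger opening in m.
Only numpy, scipy, OpenCV 4.12 (cv2) and the standard library are available. Lean on these libraries where they do the work, as an engineer would, in place of code of your own. Each camera call takes 0.05 s, during which the arm holds its last target.

### The job

Put the brewing things on the bench back in their places: the percolator upright in the middle of the folding stove stand, the measuring cup upright inside the lip of the round cork coaster, and the whisk lying flat in the long empty compartment of the utensil caddy (either way round). The two steel tumblers go to drain on the middle of the square ribbed tray, kept upside down: first the small one, then the large one over it, fully down so that both rims stand on the ribs. Keep the percolator and the glass cup upright all the way, and leave everything standing still.

Things in the scene. Friction and masses are not known exactly. Their poses are not given: they have to be found in the camera images.
- percolator_mid (a point): Steel percolator, rigid, 146 mm high, 0.36 kg; foot 90 mm across, body tapering to 79 mm at the lid (top at 110 mm). On the lid a black knob, 24 mm across, from 114 to 146 mm up: lift by it. Handle to -x, reaching 83 mm from the axis, 28 to 95 mm up; spout to +x (58 mm). This point: on the axis, half-way up (73 mm above the underside), z up.
- cup_mid (a point): Glass measuring cup, open on top: 60 mm across the foot, 66 mm at the rim, 80 mm high, wall 3 mm, 0.17 kg. Handle to -x, reaching 60 mm from the axis, 17 to 73 mm up, 10 mm wide; pouring lip to +x (so grasp the body across y). This point: on the axis, half-way up (40 mm above the underside), z up.
- tumbler_small_mid (a point): Smaller steel tumbler, standing upside down (rim on the bench, closed end on top): 60 mm across the rim, 38 mm across the closed end, 88 mm high, straight taper, 75 g. This point: on the axis, half-way up (44 mm above the rim), z up out of the closed end.
- tumbler_large_mid (a point): Larger steel tumbler, upside down likewise: 76 mm outside at the rim, 54 mm at the closed end, 100 mm high, wall 2.5 mm, end 3 mm thick, straight taper, 0.11 kg. It goes over the smaller one with 5 mm to spare all round, its rim standing on the same surface. This point: on the axis, half-way up (50 mm above the rim), z up out of the closed end.
- whisk_mid (a point): Flat black nylon whisk lying down, 210 mm long along x, 70 g: bar handle 18 mm wide and high from 105 mm to -x to 5 mm to +x of this point, then a flat head of loops 48 mm wide to 105 mm at +x. Its centre of mass is about 45 mm to -x. This point: middle of the length, 9 mm above the underside (half the handle's height), z up.
- stand_top (a point): Folding aluminium stove stand, does not move: four arms in a cross on legs, reaching 62 mm from the axis, with upturned tips 8 mm high that begin 58 mm from the axis. This point: on the axis, level with the flat top of the arms, 66 mm above the bench, z up.
- coaster_floor (a point): Round cork coaster, does not move: 92 mm across outside, 80 mm inside its raised lip; top of the lip 9 mm above the bench. This point: centre of the cork floor, 4 mm above the bench, z up.
- drip_tray_ribs (a point): Square black ribbed drip tray, does not move, 112 mm a side: ribs 7 mm above the bench inside a rim 11 mm high (102 mm inside). This point: centre of the tray, level with the tops of the ribs, z up.
- caddy_slot (a point): White plastic utensil caddy, does not move: low open tray 248 mm long (x), 120 mm wide, walls 4 mm thick, 40 mm high. The wide compartment, 240 by 80 mm inside, is empty; the narrow one on its +y side holds spoons. This point: centre of the wide compartment's floor, 4 mm above the bench, x along it, z up.
Things that resemble listed ones, but are neither listed nor needed, are in the scene too. What is shaped like the part that bears percolator_mid but red is not meant.

How it is judged:
By the outcome, as a careful person would: the job done as asked, in the order asked, and still so for the second after the job is handed in, with the robot touching nothing.
It also fails if it takes over 134 s, if anything falls off the work surface, if the arm or the gripper's body presses on something with over 40 N, if the wrist force passes 120 N, or if a joint passes its speed limit or range.

## Working session

There is one attempt and no reset: what is moved stays moved. The work goes in short steps, Python scripts to look and compute and a tool call to move; the robot and the scene stay as the last step left them, time stands still between calls to the robot, and variables do not carry over. Pictures are saved under pics/ and viewed, and the job is handed in when it is done.

Besides the shell and the picture viewer there is one more tool, called after "Call:" as a command line: name --argument value ..., lists and objects as JSON in quotes. step_arm: Moves the arm, as the interface text tells. Its arguments: {"type":"object","properties":{"increments":{"type":"array","items":{"type":"array"}},"force":{"type":"number"}},"required":["increments"]}

```bash
mkdir -p pics; cat > h.py <<'E'
import numpy as np, cv2
from plant import r
from scipy.spatial.transform import Rotation as R
def save(name,img): cv2.imwrite('pics/'+name,cv2.cvtColor(img,cv2.COLOR_RGB2BGR))
def tool():
    s=r.get_state(); T=np.eye(4); T[:3,:3]=R.from_euler('xyz',s['eef_rot'],degrees=True).as_matrix(); T[:3,3]=s['tcp_pos']; return T
def cam(c,T=None):
    # returns world->cam R,t
    if 'rvec' in c:
        return cv2.Rodrigues(np.array(c['rvec'],float))[0],np.array(c['tvec'],float).reshape(3)
    W=T@np.array(c['T_tool_cam']); Wi=np.linalg.inv(W); return Wi[:3,:3],Wi[:3,3]
def ray(c,uv,T=None):
    Rm,t=cam(c,T); K=np.array(c['intrinsics'],float)
    p=cv2.undistortPoints(np.array(uv,float).reshape(-1,1,2),K,np.array([c['k1'],0,0,0,0.]))[:,0]
    d=np.c_[p,np.ones(len(p))]@Rm; o=-Rm.T@t
    return o,d
def onz(c,uv,z,T=None):
    o,d=ray(c,uv,T); return o+d*((z-o[2])/d[:,2])[:,None]
def proj(c,P,T=None):
    Rm,t=cam(c,T); K=np.array(c['intrinsics'],float)
    return cv2.projectPoints(np.array(P,float).reshape(-1,1,3),cv2.Rodrigues(Rm)[0],t,K,np.array([c['k1'],0,0,0,0.]))[0][:,0]
E
python3 - <<'E'
from h import *
import pickle
s=r.get_state(); print(s, r.grip_depth)
T=tool()
for n in ['scene','side','wrist']:
    c=r.capture(n); c['T']=T; pickle.dump(c,open(n+'0.pkl','wb')); save(n+'0.png',c['color'])
    if 'rvec' in c:
        Rm,t=cam(c); print(n,-Rm.T@t,Rm[2])
    else: print(c['T_tool_cam'])
    print(c['intrinsics'],c['k1'])
E
```

```text
{'time_s': 0.0, 'joints': array([-5.12757114e+01,  2.05904848e+01,  6.33370804e-01, -1.91846754e-02,
       -7.01369509e+01, -1.65068338e+01]), 'qd': array([ 0.01876723, -0.04968719, -0.03602272,  0.03241325, -0.00886882,
        0.00026555]), 'joint_torque': array([-1.66404584e-04, -5.82722425e+01,  2.93034464e+01,  6.99691951e+00,
        6.51130467e-03, -1.88996282e-04]), 'tcp_pos': array([ 0.25501047, -0.62443709,  0.22563331]), 'eef_rot': array([ 1.79904687e+02, -9.43751335e-03, -1.57789071e+02]), 'contact_force': array([-0.51740324,  0.7319783 ,  0.02013223]), 'moment': array([ 0.01040329,  0.04068991, -0.07062727]), 'gripper_width': 0.0875149270290285} 0.0188
scene [0.9661189  0.55412817 1.26226573] [-0.31421177 -0.40444593 -0.85889141]
[[505.75917917   0.         314.40378594]
 [  0.         505.75917917 203.59050172]
 [  0.           0.           1.        ]] -0.1512154794722672
side [0.26622498 0.61391338 0.94088434] [ 0.25025735 -0.55881598 -0.7906301 ]
[[368.9799554    0.         317.00689636]
 [  0.         368.9799554  201.26528452]
 [  0.           0.           1.        ]] -0.00688765656648285
[[ 1.98603177e-04 -9.54307542e-01 -2.98826163e-01  8.10394416e-02]
 [ 9.99999764e-01  3.86075989e-04 -5.68330750e-04  8.17784765e-04]
 [ 6.57731928e-04 -2.98825980e-01  9.54307393e-01 -1.58775829e-01]
 [ 0.00000000e+00  0.00000000e+00  0.00000000e+00  1.00000000e+00]]
[[292.96465155   0.         322.62590017]
 [  0.         292.96465155 198.82156659]
 [  0.           0.           1.        ]] -0.03769842040988543
```

View pics/scene0.png

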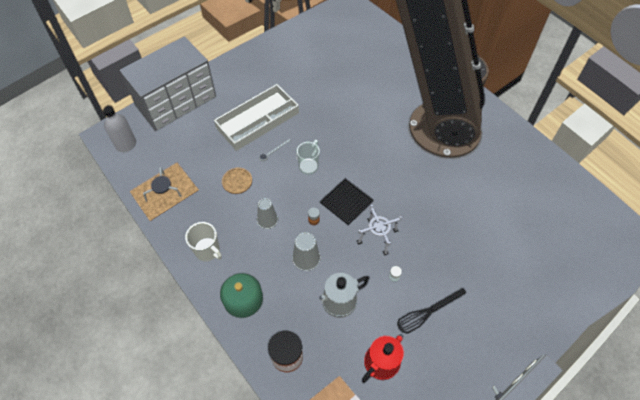

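View pics/side0.png

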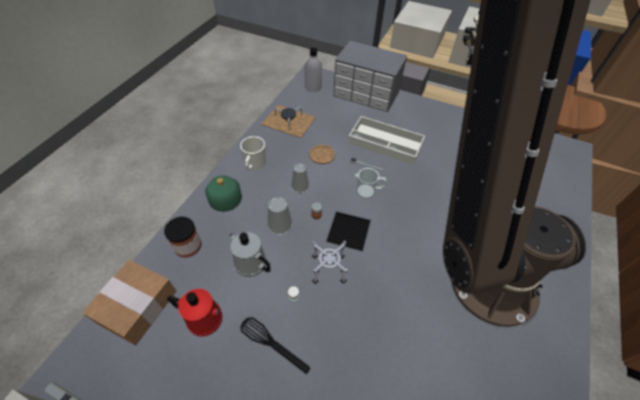

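View pics/wrist0.png

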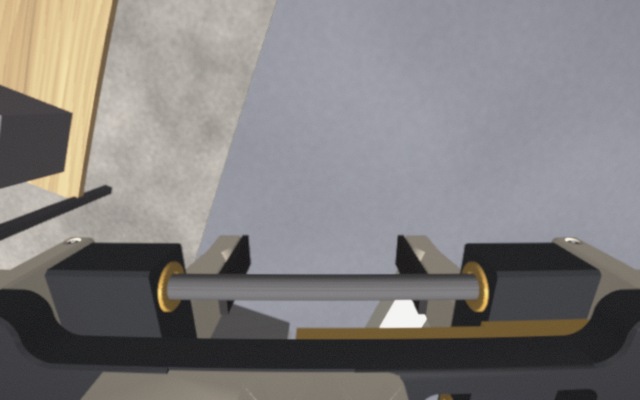

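The scene picture shows the steel percolator (341,290), the red one (384,357, a decoy), the glass cup (308,158), and the white mug (203,240, a decoy). It also shows the small tumbler (266,212), the large tumbler (306,250) and the whisk (432,312). The places are the stand (380,226), tray (347,201), coaster (237,180) and caddy (257,115). The cork mat with a burner (164,190) is not the coaster or the stand. Next, close crops.

```bash
python3 - <<'E'
import pickle,cv2,numpy as np
from h import save
c=pickle.load(open('scene0.pkl','rb'))['color']; s=pickle.load(open('side0.pkl','rb'))['color']
up=lambda im,k:cv2.resize(im,None,fx=k,fy=k,interpolation=cv2.INTER_CUBIC)
save('c1.png',up(c[80:280,180:380],3)); save('c2.png',up(c[180:380,280:480],3))
save('s1.png',up(s[110:270,220:440],3.5)); save('s2.png',up(s[210:380,170:370],3.5))
E
```

```text
(no output)
```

View pics/c1.png

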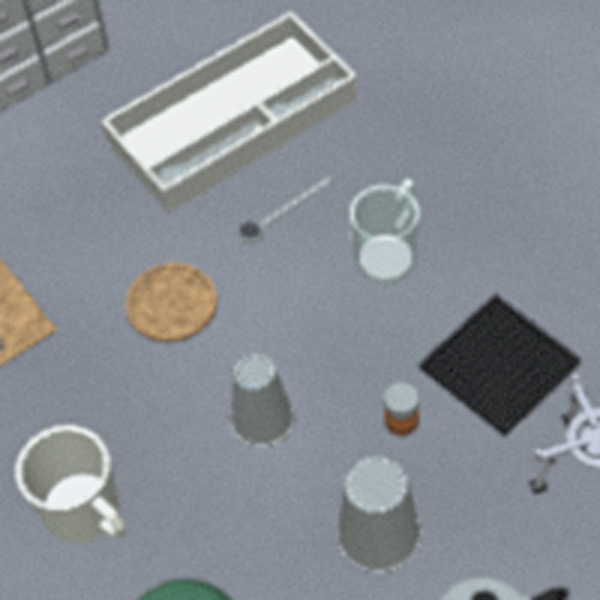

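View pics/c2.png

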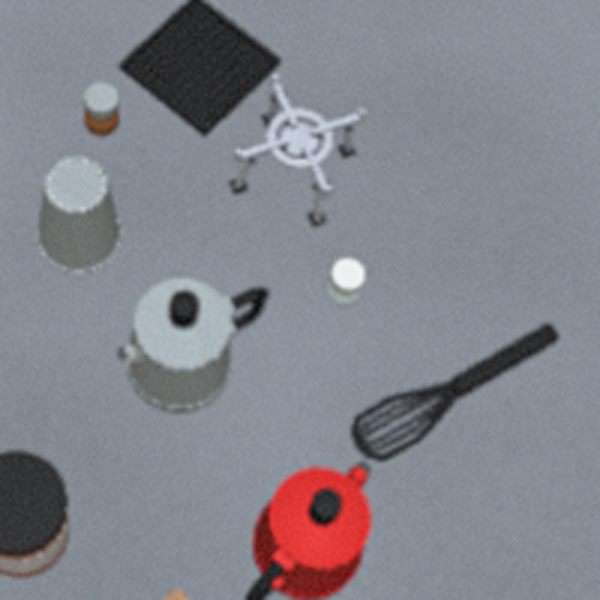

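View pics/s1.png

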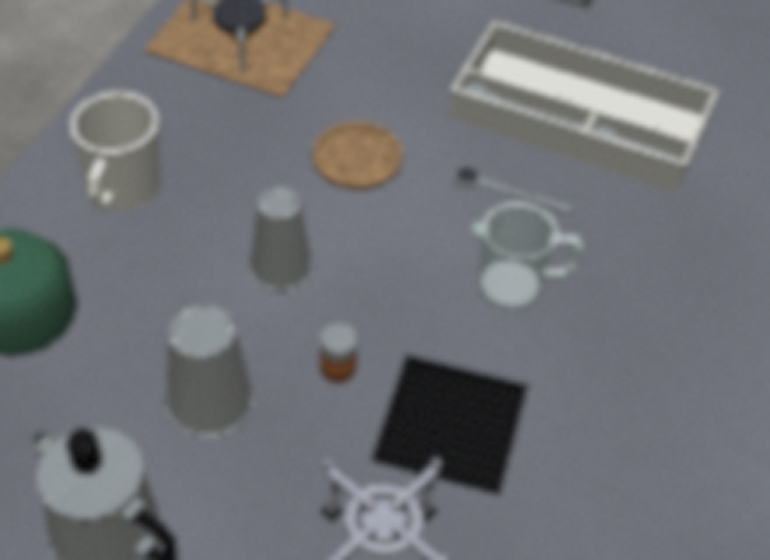

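View pics/s2.png

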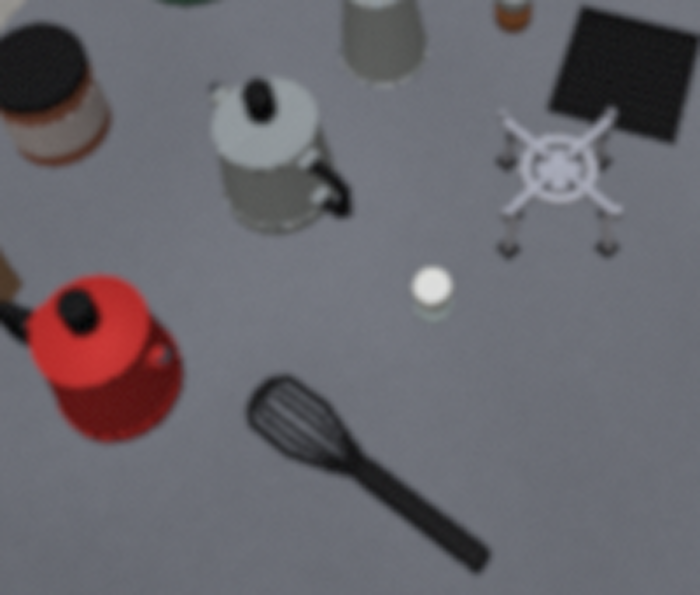

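```bash
cat > tri.py <<'E'
from h import *
import pickle
S=pickle.load(open('scene0.pkl','rb')); D=pickle.load(open('side0.pkl','rb'))
c1=lambda x,y:(x/3+180-1/3,y/3+80-1/3); c2=lambda x,y:(x/3+280-1/3,y/3+180-1/3)
s1=lambda x,y:(x/3.5+220-.36,y/3.5+110-.36); s2=lambda x,y:(x/3.5+170-.36,y/3.5+210-.36)
def two(name,a,b,z):
    A=onz(S,[a],z)[0]; B=onz(D,[b],z)[0]
    oa,da=ray(S,[a]); ob,db=ray(D,[b]); da=da[0]/np.linalg.norm(da[0]); db=db[0]/np.linalg.norm(db[0])
    k=np.linalg.lstsq(np.c_[da,-db],ob-oa,rcond=None)[0]; P=(oa+k[0]*da+ob+k[1]*db)/2
    print(name,'scene',A[:2].round(4),'side',B[:2].round(4),'tri',P.round(4),'mean',((A+B)/2)[:2].round(4))
    return ((A+B)/2)
if __name__=='__main__':
    two('small top',c1(254,371),s1(279,203),.088)
    two('large top',c1(376,484),s1(202,332),.1)
    two('knob',c2(183,300),s2(260,93),.146)
    two('perc handle far',c2(262,297),s2(340,205),.09)
    two('perc spout',c2(127,353),s2(218,92),.1)
    two('cup rim',c1(385,213),s1(520,231),.08)
    two('cup foot',c1(386,257),s1(511,283),.003)
    two('cup handle',c1(405,186),s1(575,243),.073)
    two('coaster',c1(171,300),s1(358,154),.008)
    two('stand',c2(299,138),s1(384,517),.066)
    for i,(a,b) in enumerate([((497,294),(526,384)),((579,360),(500,493)),((504,435),(374,460)),((420,367),(406,355))]): two('tray%d'%i,c1(*a),s1(*b),.011)
    for i,(a,b) in enumerate([((104,122),(492,22)),((291,13),(717,92)),((355,75),(683,163)),((167,190),(452,95))]): two('caddy%d'%i,c1(*a),s1(*b),.04)
    two('whisk handle end',c2(550,332),s2(482,563),.012)
    two('whisk tip',c2(362,447),s2(257,393),.009)
    two('white shaker',c2(349,273),s2(432,285),.045)
    two('red knob',c2(325,505),s2(78,312),.146)
    two('brown shaker',c1(402,396),s1(339,337),.04)
    two('mug',c1(66,470),s1(115,122),.09)
    two('spoon a',c1(250,230),s1(467,175),.005)
    two('spoon b',c1(328,180),s1(570,208),.005)
E
python3 tri.py
```

```text
small top scene [ 0.6418 -0.0845] side [ 0.6429 -0.0858] tri [ 0.6421 -0.0839  0.0898] mean [ 0.6424 -0.0852]
large top scene [0.6293 0.0791] side [0.6295 0.0793] tri [0.6295 0.0793 0.1002] mean [0.6294 0.0792]
knob scene [0.6399 0.2313] side [0.637  0.2337] tri [0.6389 0.2309 0.1418] mean [0.6385 0.2325]
perc handle far scene [0.5708 0.2543] side [0.5593 0.2639] tri [0.5655 0.2527 0.0712] mean [0.5651 0.2591]
perc spout scene [0.6912 0.225 ] side [0.6879 0.2248] tri [0.6901 0.2233 0.0957] mean [0.6896 0.2249]
cup rim scene [ 0.4365 -0.1544] side [ 0.4375 -0.1558] tri [ 0.4371 -0.1536  0.082 ] mean [ 0.437  -0.1551]
cup foot scene [ 0.4355 -0.1563] side [ 0.4377 -0.1592] tri [ 0.437  -0.1545  0.0076] mean [ 0.4366 -0.1578]
cup handle scene [ 0.3974 -0.1723] side [ 0.3894 -0.17  ] tri [ 0.3913 -0.1803  0.0609] mean [ 0.3934 -0.1712]
coaster scene [ 0.6364 -0.2471] side [ 0.6366 -0.2469] tri [ 0.6365 -0.2468  0.0082] mean [ 0.6365 -0.247 ]
stand scene [0.4355 0.1542] side [0.4324 0.1536] tri [0.4333 0.1522 0.0618] mean [0.434  0.1539]
tray0 scene [ 0.3808 -0.0476] side [ 0.3839 -0.0503
[... 923 characters left out ...]
side [0.5659 0.3884] tri [0.5669 0.3889 0.0062] mean [0.567  0.3894]
white shaker scene [0.4818 0.2737] side [0.481  0.2731] tri [0.4813 0.2731 0.044 ] mean [0.4814 0.2734]
red knob scene [0.6632 0.4235] side [0.6538 0.4261] tri [0.6599 0.4226 0.1335] mean [0.6585 0.4248]
brown shaker scene [ 0.5369 -0.0022] side [ 0.5451 -0.0058] tri [0.5412 0.0033 0.0527] mean [ 0.541 -0.004]
mug scene [ 0.8302 -0.105 ] side [ 0.8281 -0.1097] tri [ 0.8292 -0.1084  0.0883] mean [ 0.8291 -0.1073]
spoon a scene [ 0.524  -0.2694] side [ 0.5267 -0.2706] tri [ 0.5255 -0.2665  0.0093] mean [ 0.5253 -0.27  ]
spoon b scene [ 0.4227 -0.2708] side [ 0.4184 -0.273 ] tri [ 0.4196 -0.2757  0.    ] mean [ 0.4205 -0.2719]
```

Choices: small tumbler at scene (264,204), not the brown shaker (314,215) or the white shaker (396,272). Large tumbler at (305,241). Percolator is the steel one at (341,290), not the red one (384,357). Cup is the glass one at (308,158), not the mug (203,240). Coaster is the round one at (237,180), not the square mat (164,190). Whisk at (432,312), not the teaspoon (275,150). The crops confirm each choice, and the two views agree to about 3 mm. Now I'll go to the small tumbler.

```bash
cat > go.py <<'E'
import sys
from h import *
x,y,z,yaw=map(float,sys.argv[1:5])
s=r.get_state(); T=tool(); d=T[:3,:3].T@(np.array([x,y,z])-T[:3,3])
# rotation to exact down with yaw
Rt=R.from_euler('xyz',[180,0,yaw],degrees=True).as_matrix()
w=R.from_matrix(T[:3,:3].T@Rt).as_rotvec()
print('t',round(s['time_s'],2),'pos',s['tcp_pos'].round(4),'rot',s['eef_rot'].round(2),'j',s['joints'].round(1),'w',round(s['gripper_width'],4))
print('F',s['contact_force'].round(2)); print('shift',d.round(4),'turn',w.round(4),'dist',np.linalg.norm(d).round(3))
E
python3 go.py 0.642 -0.085 0.15 -90
```

```text
t 0.15 pos [ 0.2551 -0.6246  0.2258] rot [ 1.7993e+02 -1.0000e-02 -1.5778e+02] j [-51.3  20.6   0.6  -0.  -70.1 -16.5] w 0.0879
F [ 0.03  0.07 -0.23]
shift [-0.5622  0.3531  0.0762] turn [ 1.2000e-03  6.0000e-04 -1.1831e+00] dist 0.668
```

Call:
step_arm --increments '[[[-0.04, 0.025, 0], [0, 0, -0.12], 0], [[-0.08, 0.05, 0], [0, 0, -0.24], 0], [[-0.12, 0.075, 0], [0, 0, -0.36], 0], [[-0.16, 0.1, 0], [0, 0, -0.48], 0], [[-0.2, 0.125, 0], [0, 0, -0.6], 0], [[-0.24, 0.15, 0], [0, 0, -0.72], 0], [[-0.28, 0.175, 0], [0, 0, -0.84], 0], [[-0.32, 0.2, 0], [0, 0, -0.96], 0], [[-0.36, 0.225, 0], [0, 0, -1.08], 0], [[-0.4, 0.25, 0], [0, 0, -1.183], 0]]'

```text
time_s: 1.15
tcp_pos: [0.5317, -0.2403, 0.2266]
eef_rot: [-180.0, 0.0, -89.7]
contact_force: [0.7, -1.0, 0.7]
gripper_width: 0.0877
```

```bash
python3 go.py 0.642 -0.085 0.15 -90
```

```text
t 1.15 pos [ 0.5317 -0.2403  0.2266] rot [-180.      0.    -89.72] j [ -5.1  12.  -11.2  -0.  -66.8   5.4] w 0.0877
F [ 0.67 -0.96  0.7 ]
shift [-0.1548 -0.1111  0.0766] turn [-0.      0.0001  0.0049] dist 0.205
```

Call:
step_arm --increments '[[[-0.03, -0.022, 0.01], [0, 0, 0], 0], [[-0.06, -0.044, 0.02], [0, 0, 0], 0], [[-0.09, -0.066, 0.03], [0, 0, 0], 0], [[-0.12, -0.09, 0.04], [0, 0, 0], 0], [[-0.145, -0.105, 0.055], [0, 0, 0], 0], [[-0.155, -0.111, 0.065], [0, 0, 0], 0], [[-0.155, -0.111, 0.067], [0, 0, 0.005], 0], [[-0.155, -0.111, 0.067], [0, 0, 0.005], 0]]'

```text
time_s: 1.95
tcp_pos: [0.6413, -0.0875, 0.159]
eef_rot: [179.9, -0.0, -90.3]
contact_force: [0.5, 0.1, 0.9]
gripper_width: 0.0878
```

```bash
cat > snap.py <<'E'
import sys,pickle
from h import *
tag=sys.argv[1]; cams=sys.argv[2].split(',')
T=tool()
for n in cams:
    c=r.capture(n); c['T']=T; pickle.dump(c,open(f'{n}_{tag}.pkl','wb')); save(f'{n}_{tag}.png',c['color'])
E
python3 go.py 0.642 -0.085 0.045 -90; python3 snap.py a wrist
```

```text
t 1.95 pos [ 0.6413 -0.0875  0.159 ] rot [ 1.7991e+02 -2.0000e-02 -9.0290e+01] j [  9.5  20.7  -8.2   0.  -61.1  -9.8] w 0.0878
F [0.53 0.06 0.89]
shift [-0.0025 -0.0008  0.114 ] turn [ 0.0015 -0.0003 -0.005 ] dist 0.114
```

View pics/wrist_a.png

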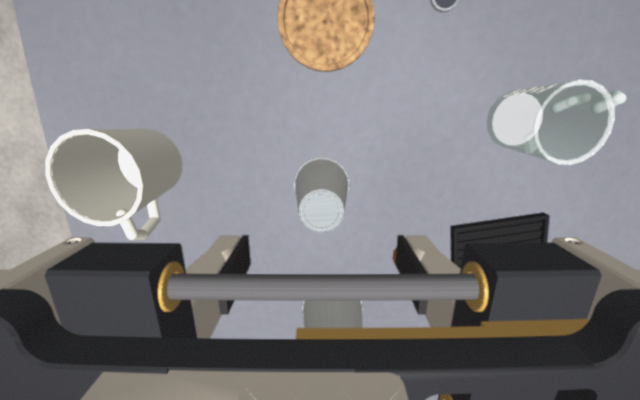

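The wrist view shows the small tumbler's closed end at about (322,210), the coaster at (327,22), the cup at (575,122) and the tray at (500,240).

```bash
python3 - <<'E'
from h import *; import pickle
c=pickle.load(open('wrist_a.pkl','rb')); T=c['T']
print('small',onz(c,[(322,210)],.088,T).round(4),'coaster',onz(c,[(327,22)],.009,T).round(4),'cup rim',onz(c,[(575,122)],.08,T).round(4),'cup foot',onz(c,[(516,119)],.003,T).round(4),'handle',onz(c,[(620,98)],.07,T).round(4))
E
```

```text
small [[ 0.6416 -0.0864  0.088 ]] coaster [[ 0.6361 -0.2456  0.009 ]] cup rim [[ 0.436  -0.1578  0.08  ]] cup foot [[ 0.4361 -0.157   0.003 ]] handle [[ 0.3917 -0.1776  0.07  ]]
```

Call:
step_arm --increments '[[[-0.0015, -0.001, 0.02], [0, 0, -0.005], 0], [[-0.0015, -0.001, 0.04], [0, 0, -0.005], 0], [[-0.0015, -0.001, 0.06], [0, 0, -0.005], 0], [[-0.0015, -0.001, 0.08], [0, 0, -0.005], 0], [[-0.0015, -0.001, 0.1], [0, 0, -0.005], 0], [[-0.0015, -0.001, 0.112], [0, 0, -0.005], 0], [[-0.0015, -0.001, 0.112], [0, 0, -0.005], 0], [[-0.0015, -0.001, 0.112], [0, 0, -0.005], 0.5], [[-0.0015, -0.001, 0.112], [0, 0, -0.005], 0.7], [[-0.0015, -0.001, 0.112], [0, 0, -0.005], 0.7]]' --force 12

```text
time_s: 3.0
tcp_pos: [0.6437, -0.0857, 0.0488]
eef_rot: [-179.9, 0.0, -90.0]
contact_force: [0.4, 0.1, -0.4]
gripper_width: 0.0692
```

Call:
step_arm --increments '[[[0, 0, 0], [0, 0, 0], 0.7], [[0, 0, 0], [0, 0, 0], 0.7], [[0, 0, 0], [0, 0, 0], 0.7]]'

```text
time_s: 3.3
tcp_pos: [0.643, -0.0856, 0.0477]
eef_rot: [-180.0, 0.0, -90.0]
contact_force: [-0.2, 0.9, 0.4]
gripper_width: 0.0469
```

```bash
python3 go.py 0.642 -0.086 0.1 -90
```

```text
t 3.3 pos [ 0.643  -0.0856  0.0477] rot [-179.99    0.    -89.99] j [  9.6  27.1 -14.7   0.  -48.2  -9.6] w 0.0469
F [-0.25  0.85  0.4 ]
shift [ 0.0004  0.001  -0.0523] turn [-0.0001  0.      0.0001] dist 0.052
```

Call:
step_arm --increments '[[[0, 0, 0], [0, 0, 0], 0.8], [[0, 0, 0], [0, 0, 0], 0.8], [[0, 0, -0.01], [0, 0, 0], 0.8], [[0, 0, -0.025], [0, 0, 0], 0.8], [[0, 0, -0.045], [0, 0, 0], 0.8], [[0, 0, -0.065], [0, 0, 0], 0.8], [[0, 0, -0.08], [0, 0, 0], 0.8], [[0, 0, -0.085], [0, 0, 0], 0.8], [[0, 0, -0.085], [0, 0, 0], 0.8]]'

```text
time_s: 4.2
tcp_pos: [0.6436, -0.0856, 0.1342]
eef_rot: [-179.9, 0.0, -90.0]
contact_force: [-0.6, -0.8, -0.5]
gripper_width: 0.0472
```

```bash
python3 go.py 0.429 0.015 0.132 -90; python3 snap.py b wrist
```

```text
t 4.2 pos [ 0.6436 -0.0856  0.1342] rot [-1.7986e+02  2.0000e-02 -9.0000e+01] j [  9.6  22.   -9.8   0.  -58.   -9.6] w 0.0472
F [-0.62 -0.83 -0.53]
shift [-0.1006  0.2146  0.0017] turn [-0.0024  0.0003  0.0001] dist 0.237
```

View pics/wrist_b.png

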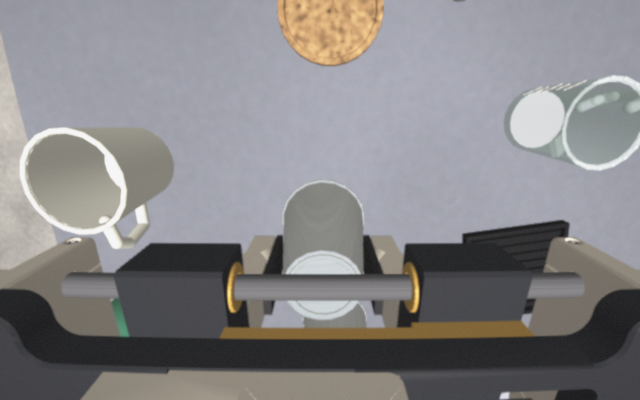

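The tumbler is held and upright in the wrist view. I'll carry it over the tray.

Call:
step_arm --increments '[[[-0.008, 0.018, 0], [0, 0, 0], 0.8], [[-0.02, 0.042, 0], [0, 0, 0], 0.8], [[-0.034, 0.072, 0], [0, 0, 0], 0.8], [[-0.048, 0.103, 0], [0, 0, 0], 0.8], [[-0.062, 0.132, 0], [0, 0, 0], 0.8], [[-0.076, 0.162, 0], [0, 0, 0], 0.8], [[-0.088, 0.188, 0], [0, 0, 0], 0.8], [[-0.097, 0.206, 0], [0, 0, 0], 0.8], [[-0.1005, 0.2145, 0], [0, 0, 0], 0.8], [[-0.1005, 0.2145, 0], [0, 0, 0], 0.8]]'

```text
time_s: 5.25
tcp_pos: [0.4276, 0.015, 0.1324]
eef_rot: [180.0, -0.0, -89.9]
contact_force: [0.6, -0.2, -0.5]
gripper_width: 0.0469
```

```bash
python3 go.py 0.429 0.015 0.056 -90; python3 snap.py c scene,side; python3 - <<'E'
from h import *; import pickle
up=lambda im,k:cv2.resize(im,None,fx=k,fy=k,interpolation=cv2.INTER_CUBIC)
a=pickle.load(open('scene_c.pkl','rb'))['color'];b=pickle.load(open('side_c.pkl','rb'))['color']
save('cc.png',np.hstack([up(a[150:280,300:430],3),up(b[170:300,280:410],3)]))
E
```

```text
t 5.25 pos [0.4276 0.015  0.1324] rot [179.98  -0.   -89.93] j [ 28.6   2.  -36.7  -0.  -51.4 -28.6] w 0.0469
F [ 0.58 -0.22 -0.52]
shift [-0.     -0.0014  0.0764] turn [ 0.0004 -0.      0.0012] dist 0.076
```

View pics/cc.png

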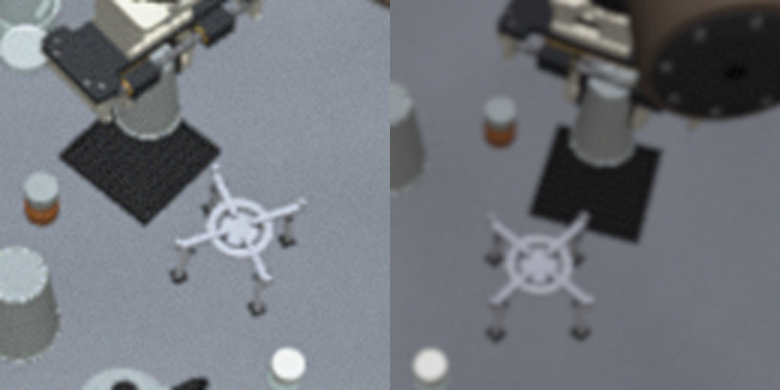

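Call:
step_arm --increments '[[[0, -0.001, 0.015], [0, 0, 0], 0.8], [[0, -0.001, 0.03], [0, 0, 0], 0.8], [[0, -0.001, 0.045], [0, 0, 0], 0.8], [[0, -0.001, 0.058], [0, 0, 0], 0.8], [[0, -0.001, 0.066], [0, 0, 0], 0.8], [[0, -0.001, 0.071], [0, 0, 0], 0.8], [[0, -0.001, 0.074], [0, 0, 0], 0.8], [[0, -0.001, 0.076], [0, 0, 0], 0.8], [[0, -0.001, 0.077], [0, 0, 0], 0.8], [[0, -0.001, 0.077], [0, 0, 0], 0.8]]'

```text
time_s: 6.35
tcp_pos: [0.4297, 0.015, 0.0558]
eef_rot: [-180.0, 0.0, -90.0]
contact_force: [-0.2, -0.4, -1.4]
gripper_width: 0.0473
```

```bash
python3 go.py 0.429 0.015 0.055 -90
```

```text
t 6.35 pos [0.4297 0.015  0.0558] rot [-1.7997e+02  1.0000e-02 -8.9990e+01] j [ 28.5   8.8 -42.1   0.  -39.1 -28.5] w 0.0473
F [-0.15 -0.37 -1.45]
shift [-0.      0.0007  0.0008] turn [-0.0005  0.0002  0.0002] dist 0.001
```

Call:
step_arm --increments '[[[0, 0, 0.001], [0, 0, 0], 0.8], [[0, 0, 0.0015], [0, 0, 0], 0.8], [[0, 0, 0.0015], [0, 0, 0], 0.8]]'

```text
time_s: 6.65
tcp_pos: [0.4299, 0.015, 0.0545]
eef_rot: [-180.0, 0.0, -90.0]
contact_force: [-0.7, 0.6, 3.3]
gripper_width: 0.0474
```

Call:
step_arm --increments '[[[0, 0, 0], [0, 0, 0], 0.45], [[0, 0, 0], [0, 0, 0], 0.3], [[0, 0, 0], [0, 0, 0], 0.2], [[0, 0, 0], [0, 0, 0], 0.0], [[0, 0, 0], [0, 0, 0], 0.0], [[0, 0, -0.02], [0, 0, 0], 0], [[0, 0, -0.05], [0, 0, 0], 0], [[0, 0, -0.08], [0, 0, 0], 0], [[0, 0, -0.11], [0, 0, 0], 0], [[0, 0, -0.11], [0, 0, 0], 0]]'

```text
time_s: 7.65
tcp_pos: [0.4318, 0.0156, 0.1678]
eef_rot: [-179.6, 0.1, -90.0]
contact_force: [0.2, -0.6, -0.3]
gripper_width: 0.0874
```

```bash
python3 go.py 0.6295 0.0792 0.17 -90; python3 snap.py d wrist
```

```text
t 7.65 pos [0.4318 0.0156 0.1678] rot [-1.7962e+02  1.3000e-01 -8.9960e+01] j [ 28.5  -0.3 -33.6   0.1 -56.3 -28.5] w 0.0874
F [ 0.21 -0.57 -0.34]
shift [-0.0634 -0.1978 -0.0007] turn [-0.0066  0.0023  0.0008] dist 0.208
```

View pics/wrist_d.png

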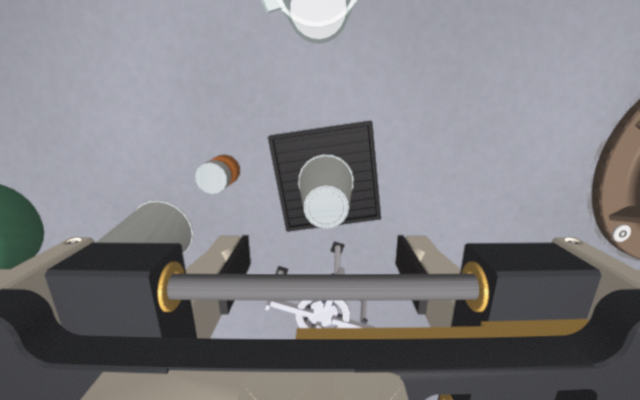

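The small tumbler stands on the tray: its top is at (326,207) and the tray corners are at (270,136), (372,122), (381,219) and (288,231).

```bash
python3 - <<'E'
from h import *; import pickle
c=pickle.load(open('wrist_d.pkl','rb')); T=tool()
print(T[:3,3])
print('small',onz(c,[(326,207)],.095,T).round(4)); k=onz(c,[(270,136),(372,122),(381,219),(288,231)],.011,T); print(k.round(4),k.mean(0))
E
python3 snap.py d scene,side; python3 - <<'E'
from h import *; import pickle
up=lambda im,k:cv2.resize(im,None,fx=k,fy=k,interpolation=cv2.INTER_CUBIC)
a=pickle.load(open('scene_d.pkl','rb'))['color'];b=pickle.load(open('side_d.pkl','rb'))['color']
save('dd.png',np.hstack([up(a[150:250,300:400],4),up(b[180:280,290:390],4)]))
E
```

```text
[0.43060763 0.01535003 0.16580828]
small [[0.428  0.0139 0.095 ]]
[[ 0.4866 -0.0361  0.011 ]
 [ 0.3798 -0.0505  0.011 ]
 [ 0.3641  0.0574  0.011 ]
 [ 0.4714  0.0726  0.011 ]] [0.42549816 0.01083914 0.011     ]
```

View pics/dd.png

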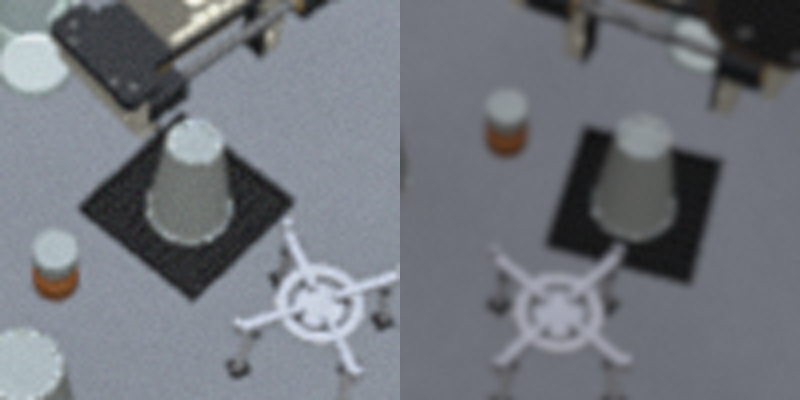

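```bash
python3 - <<'E'
from tri import *
two('small on tray',(194/4+300-.4,141/4+150-.4),(((644-400)/4)+290-.4,135/4+180-.4),.095)
E
python3 go.py 0.6295 0.0792 0.17 -90
```

```text
small on tray scene [0.4295 0.0156] side [0.4299 0.0139] tri [0.4298 0.0155 0.0962] mean [0.4297 0.0148]
t 7.8 pos [0.4291 0.0148 0.1636] rot [ 1.7998e+02  1.0000e-02 -9.0010e+01] j [ 28.5  -0.  -34.   -0.  -56.1 -28.5] w 0.0875
F [ 0.33 -0.76 -0.29]
shift [-0.0645 -0.2004 -0.0064] turn [ 0.0003  0.0003 -0.0002] dist 0.211
```

Call:
step_arm --increments '[[[-0.012, -0.036, 0], [0, 0, 0], 0], [[-0.026, -0.08, 0], [0, 0, 0], 0], [[-0.04, -0.124, 0], [0, 0, 0], 0], [[-0.054, -0.168, 0], [0, 0, 0], 0], [[-0.062, -0.19, 0], [0, 0, 0], 0], [[-0.0635, -0.198, -0.002], [0, 0, 0], 0], [[-0.0635, -0.198, -0.002], [0, 0, 0], 0], [[-0.0635, -0.198, -0.002], [0, 0, 0], 0]]'

```text
time_s: 8.6
tcp_pos: [0.6262, 0.0779, 0.1652]
eef_rot: [179.9, -0.0, -90.0]
contact_force: [-0.3, -0.0, -0.1]
gripper_width: 0.0877
```

```bash
python3 go.py 0.6295 0.0792 0.055 -90; python3 snap.py e wrist
```

```text
t 8.6 pos [0.6262 0.0779 0.1652] rot [ 1.7989e+02 -3.0000e-02 -9.0020e+01] j [ 24.8  19.   -9.9  -0.  -61.2 -24.8] w 0.0877
F [-0.35 -0.04 -0.08]
shift [-0.0014 -0.0035  0.1102] turn [ 0.0019 -0.0005 -0.0003] dist 0.11
```

View pics/wrist_e.png

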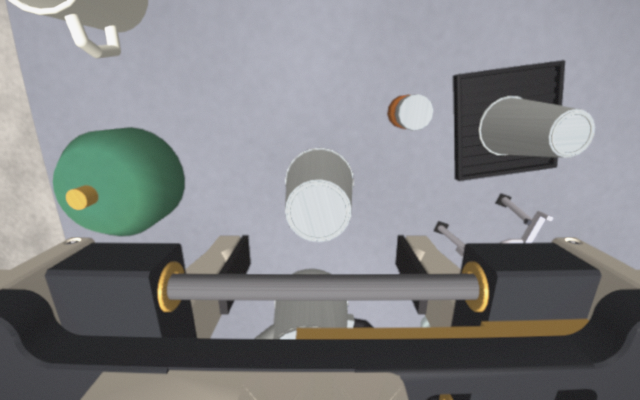

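The large tumbler's top is at (319,211). The green dome's edge is at (185,180) and the brown shaker at (411,111).

```bash
python3 - <<'E'
from h import *; import pickle
c=pickle.load(open('wrist_e.pkl','rb')); T=c['T']
print('large',onz(c,[(319,211)],.1,T).round(4),'green',onz(c,[(185,180)],.04,T).round(4), 'small',onz(c,[(571,132)],.095,T).round(4))
E
```

```text
large [[0.6289 0.0778 0.1   ]] green [[0.7639 0.0663 0.04  ]] small [[0.4302 0.0139 0.095 ]]
```

Call:
step_arm --increments '[[[-0.001, -0.003, 0.02], [0, 0, 0], 0], [[-0.001, -0.003, 0.045], [0, 0, 0], 0], [[-0.001, -0.003, 0.07], [0, 0, 0], 0], [[-0.001, -0.003, 0.092], [0, 0, 0], 0], [[-0.001, -0.003, 0.107], [0, 0, 0], 0], [[-0.001, -0.003, 0.107], [0, 0, 0], 0], [[-0.001, -0.003, 0.107], [0, 0, 0], 0.4], [[-0.001, -0.003, 0.107], [0, 0, 0], 0.6], [[-0.001, -0.003, 0.107], [0, 0, 0], 0.6], [[-0.001, -0.003, 0.107], [0, 0, 0], 0.6]]' --force 14

```text
time_s: 9.65
tcp_pos: [0.6307, 0.0795, 0.06]
eef_rot: [-179.9, 0.0, -90.0]
contact_force: [-1.3, -0.3, 3.1]
gripper_width: 0.0624
```

Call:
step_arm --increments '[[[0, 0, 0], [0, 0, 0], 0.6], [[0, 0, 0], [0, 0, 0], 0.6], [[0, 0, 0], [0, 0, 0], 0.6]]'

```text
time_s: 9.95
tcp_pos: [0.6309, 0.0795, 0.0598]
eef_rot: [-179.9, 0.0, -90.0]
contact_force: [-0.8, 0.7, 6.3]
gripper_width: 0.062
```

```bash
python3 go.py 0.6295 0.0792 0.17 -90
```

```text
t 9.95 pos [0.6309 0.0795 0.0598] rot [-1.7994e+02  1.0000e-02 -8.9980e+01] j [ 24.7  25.3 -15.9   0.  -48.8 -24.7] w 0.062
F [-0.76  0.74  6.28]
shift [ 0.0003  0.0013 -0.1102] turn [-0.001   0.0002  0.0003] dist 0.11
```

Call:
step_arm --increments '[[[0, 0, -0.008], [0, 0, 0], 0.7], [[0, 0, -0.025], [0, 0, 0], 0.7], [[0, 0, -0.045], [0, 0, 0], 0.7], [[0, 0, -0.065], [0, 0, 0], 0.7], [[0, 0, -0.085], [0, 0, 0], 0.7], [[0, 0, -0.105], [0, 0, 0], 0.7], [[0, 0, -0.122], [0, 0, 0], 0.7], [[0, 0, -0.13], [0, 0, 0], 0.7], [[0, 0, -0.13], [0, 0, 0], 0.7]]'

```text
time_s: 10.85
tcp_pos: [0.6309, 0.0795, 0.1902]
eef_rot: [-179.9, 0.0, -90.0]
contact_force: [0.7, -0.3, -0.4]
gripper_width: 0.062
```

```bash
python3 go.py 0.430 0.0155 0.187 -90
```

```text
t 10.85 pos [0.6309 0.0795 0.1902] rot [-1.799e+02  4.000e-02 -9.000e+01] j [ 24.7  18.2  -7.6   0.  -64.1 -24.7] w 0.062
F [ 0.69 -0.29 -0.36]
shift [0.064  0.2009 0.0028] turn [-0.0018  0.0008 -0.    ] dist 0.211
```

Call:
step_arm --increments '[[[0.006, 0.018, 0], [0, 0, 0], 0.7], [[0.015, 0.046, 0], [0, 0, 0], 0.7], [[0.025, 0.078, 0], [0, 0, 0], 0.7], [[0.035, 0.11, 0], [0, 0, 0], 0.7], [[0.045, 0.142, 0], [0, 0, 0], 0.7], [[0.054, 0.17, 0], [0, 0, 0], 0.7], [[0.061, 0.192, 0], [0, 0, 0], 0.7], [[0.064, 0.201, 0], [0, 0, 0], 0.7], [[0.064, 0.201, 0], [0, 0, 0], 0.7], [[0.064, 0.201, 0], [0, 0, 0], 0.7]]'

```text
time_s: 11.85
tcp_pos: [0.4302, 0.0156, 0.189]
eef_rot: [-180.0, -0.0, -90.0]
contact_force: [0.5, -0.1, -0.6]
gripper_width: 0.0623
```

```bash
python3 go.py 0.430 0.0155 0.187 -90;python3 snap.py f scene,side,wrist; python3 - <<'E'
from h import *; import pickle
up=lambda im,k:cv2.resize(im,None,fx=k,fy=k,interpolation=cv2.INTER_CUBIC)
a=pickle.load(open('scene_f.pkl','rb'))['color'];b=pickle.load(open('side_f.pkl','rb'))['color']
save('ff.png',np.hstack([up(a[110:250,300:400],4),up(b[140:280,300:400],4)]))
E
```

```text
t 11.85 pos [0.4302 0.0156 0.189 ] rot [-179.98   -0.    -89.98] j [ 28.5  -1.5 -31.7   0.  -59.8 -28.5] w 0.0623
F [ 0.45 -0.09 -0.55]
shift [0.0001 0.0002 0.002 ] turn [-0.0004 -0.      0.0003] dist 0.002
```

View pics/ff.png

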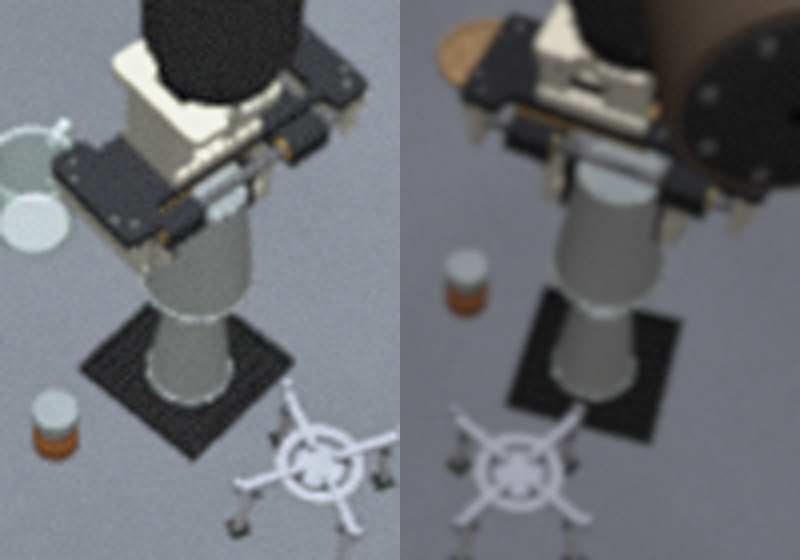

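View pics/wrist_f.png

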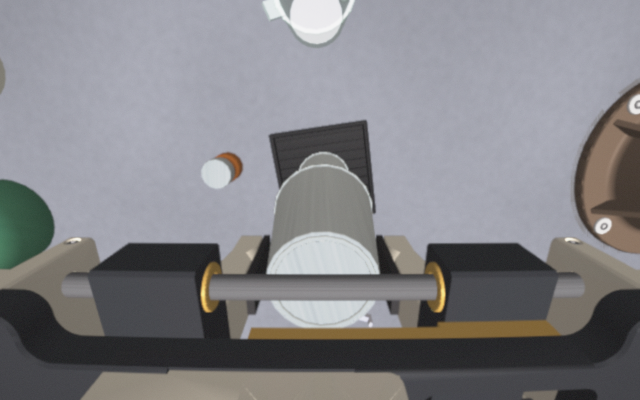

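The large tumbler hangs straight over the small one in both views. I'll check its rim's position numerically.

```bash
python3 - <<'E'
from h import *; import pickle
S=pickle.load(open('scene_f.pkl','rb'));D=pickle.load(open('side_f.pkl','rb'));Wc=pickle.load(open('wrist_f.pkl','rb'))
a=np.linspace(0,2*np.pi,200)
circ=lambda x,y,z,rr:np.c_[x+rr*np.cos(a),y+rr*np.sin(a),0*a+z]
for n,c,off in (('S',S,(300,110,0)),('D',D,(300,140,400))):
  for nm,P in (('held rim',circ(.430,.0148,.129,.038)),('small rim',circ(.430,.0148,.007,.030))):
    p=proj(c,P); q=(p-off[:2]+.4)*4+[off[2],0]; print(n,nm,'L',q[:,0].min().round(1),'R',q[:,0].max().round(1),'bottom',q[:,1].max().round(1))
T=Wc['T']
for nm,P in (('held top',circ(.430,.0148,.229,.027)),('small rim',circ(.430,.0148,.007,.030)),('held rim',circ(.430,.0148,.129,.038))):
    p=proj(Wc,P,T);print('W',nm,p.min(0).round(1),p.max(0).round(1))
E
```

```text
S held rim L 138.7 R 251.6 bottom 320.8
S small rim L 145.4 R 228.2 bottom 402.5
D held rim L 552.5 R 662.8 bottom 312.0
D small rim L 553.7 R 633.2 bottom 398.0
W held top [265.3 232.3] [380.3 331.5]
W small rim [297.6 152.1] [348.  201.2]
W held rim [274.9 165. ] [370.7 255.2]
```

```bash
python3 - <<'E'
from h import *; import pickle
a=pickle.load(open('wrist_f.pkl','rb'))['color']
save('wf.png',cv2.resize(a[140:340,250:400],None,fx=3.9,fy=3,interpolation=cv2.INTER_CUBIC) if 0 else cv2.resize(a[140:340,250:400],None,fx=3,fy=3,interpolation=cv2.INTER_CUBIC))
E
```

```text
(no output)
```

View pics/wf.png

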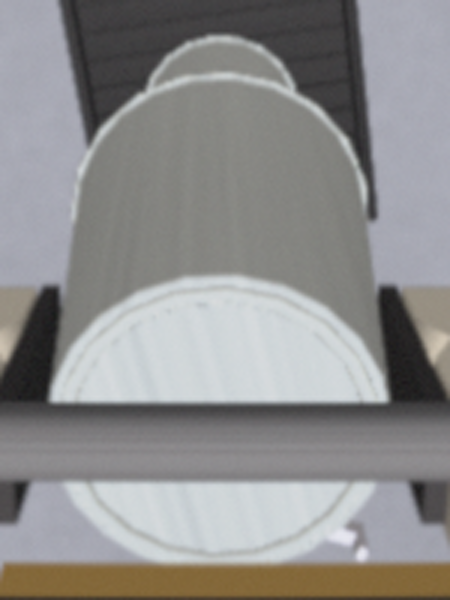

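Aligned to within about 1 mm, so I'll lower it.

Call:
step_arm --increments '[[[0, 0.0005, 0.015], [0, 0, 0], 0.7], [[0, 0.0005, 0.03], [0, 0, 0], 0.7], [[0, 0.0005, 0.045], [0, 0, 0], 0.7], [[0, 0.0005, 0.06], [0, 0, 0], 0.7], [[0, 0.0005, 0.075], [0, 0, 0], 0.7], [[0, 0.0005, 0.087], [0, 0, 0], 0.7], [[0, 0.0005, 0.096], [0, 0, 0], 0.7], [[0, 0.0005, 0.103], [0, 0, 0], 0.7], [[0, 0.0005, 0.108], [0, 0, 0], 0.7], [[0, 0.0005, 0.108], [0, 0, 0], 0.7]]'

```text
time_s: 13.0
tcp_pos: [0.4288, 0.0152, 0.0806]
eef_rot: [179.9, -0.0, -90.0]
contact_force: [-0.0, -0.1, -0.9]
gripper_width: 0.0625
```

Call:
step_arm --increments '[[[0, 0, 0.004], [0, 0, 0], 0.7], [[0, 0, 0.007], [0, 0, 0], 0.7], [[0, 0, 0.01], [0, 0, 0], 0.7], [[0, 0, 0.012], [0, 0, 0], 0.7], [[0, 0, 0.012], [0, 0, 0], 0.7]]'

```text
time_s: 13.5
tcp_pos: [0.4288, 0.0153, 0.0688]
eef_rot: [180.0, -0.0, -90.0]
contact_force: [0.3, -0.1, -0.4]
gripper_width: 0.0623
```

```bash
python3 go.py 0.430 0.0155 0.0668 -90
```

```text
t 13.5 pos [0.4288 0.0153 0.0688] rot [ 1.7998e+02 -1.0000e-02 -9.0000e+01] j [ 28.6   7.5 -41.3  -0.  -41.3 -28.6] w 0.0623
F [ 0.32 -0.05 -0.42]
shift [-0.0002 -0.0012  0.002 ] turn [ 0.0003 -0.0001 -0.    ] dist 0.002
```

Call:
step_arm --increments '[[[0, 0, 0.0015], [0, 0, 0], 0.7], [[0, 0, 0.003], [0, 0, 0], 0.7], [[0, 0, 0.003], [0, 0, 0], 0.7]]'

```text
time_s: 13.8
tcp_pos: [0.4293, 0.0154, 0.0666]
eef_rot: [-180.0, -0.0, -90.0]
contact_force: [-2.4, 0.8, 9.2]
gripper_width: 0.0621
```

Call:
step_arm --increments '[[[0, 0, 0], [0, 0, 0], 0.2], [[0, 0, 0], [0, 0, 0], 0.1], [[0, 0, 0], [0, 0, 0], 0.0], [[0, 0, 0], [0, 0, 0], 0.0], [[0, 0, 0], [0, 0, 0], 0.0], [[0, 0, -0.02], [0, 0, 0], 0], [[0, 0, -0.05], [0, 0, 0], 0], [[0, 0, -0.08], [0, 0, 0], 0], [[0, 0, -0.11], [0, 0, 0], 0], [[0, 0, -0.11], [0, 0, 0], 0]]'

```text
time_s: 14.8
tcp_pos: [0.4313, 0.0161, 0.1799]
eef_rot: [-179.6, 0.1, -90.0]
contact_force: [0.3, 0.6, 0.5]
gripper_width: 0.0875
```

```bash
python3 go.py 0.4366 -0.157 0.15 -160;python3 snap.py g scene,side,wrist; python3 - <<'E'
from h import *; import pickle
up=lambda im,k:cv2.resize(im,None,fx=k,fy=k,interpolation=cv2.INTER_CUBIC)
a=pickle.load(open('scene_g.pkl','rb'))['color'];b=pickle.load(open('side_g.pkl','rb'))['color'];w=pickle.load(open('wrist_g.pkl','rb'))['color']
save('gg.png',np.hstack([up(a[150:250,300:400],2.6),up(b[180:280,290:390],2.6),up(w[100:250,250:400],260/150)]))
E
```

```text
t 14.8 pos [0.4313 0.0161 0.1799] rot [-1.7962e+02  1.3000e-01 -8.9960e+01] j [ 28.6  -1.1 -32.6   0.1 -58.1 -28.6] w 0.0875
F [0.29 0.6  0.55]
shift [ 0.1732 -0.0049  0.0295] turn [-0.0044  0.0061  1.2225] dist 0.176
```

View pics/gg.png

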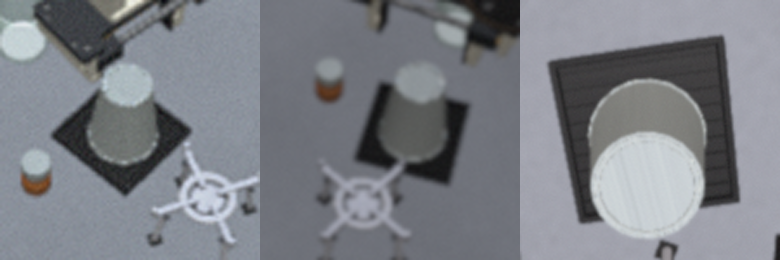

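The large tumbler is down over the small one and both are on the tray. Contact came at the predicted height (TCP 0.0666 m, predicted 0.0668 m). The cup is next.

Call:
step_arm --increments '[[[0.02, 0, 0], [0, 0, 0.13], 0], [[0.04, 0, 0], [0, 0, 0.26], 0], [[0.06, -0.001, 0], [0, 0, 0.39], 0], [[0.08, -0.002, 0], [0, 0, 0.52], 0], [[0.1, -0.003, 0], [0, 0, 0.65], 0], [[0.12, -0.004, 0.005], [0, 0, 0.78], 0], [[0.14, -0.005, 0.01], [0, 0, 0.91], 0], [[0.16, -0.005, 0.015], [0, 0, 1.04], 0], [[0.17, -0.005, 0.02], [0, 0, 1.14], 0], [[0.173, -0.005, 0.025], [0, 0, 1.205], 0]]'

```text
time_s: 15.95
tcp_pos: [0.4329, -0.1587, 0.1493]
eef_rot: [179.9, -0.2, -159.4]
contact_force: [0.1, 0.9, 0.0]
gripper_width: 0.0879
```

Call:
step_arm --increments '[[[0, 0, 0], [0, 0, 0], 0], [[0, 0, 0], [0, 0, 0], 0]]'

```text
time_s: 16.15
tcp_pos: [0.4334, -0.1577, 0.1502]
eef_rot: [180.0, -0.1, -158.9]
contact_force: [0.1, -0.2, -0.3]
gripper_width: 0.0875
```

```bash
python3 go.py 0.4366 -0.157 0.032 -159;python3 snap.py i wrist
```

```text
t 16.15 pos [ 0.4334 -0.1577  0.1502] rot [ 1.7996e+02 -1.1000e-01 -1.5894e+02] j [  4.6   4.2 -31.5  -0.  -54.4 -73.5] w 0.0875
F [ 0.1  -0.22 -0.3 ]
shift [-0.0034 -0.0006  0.1182] turn [ 0.0006 -0.0019  0.001 ] dist 0.118
```

View pics/wrist_i.png

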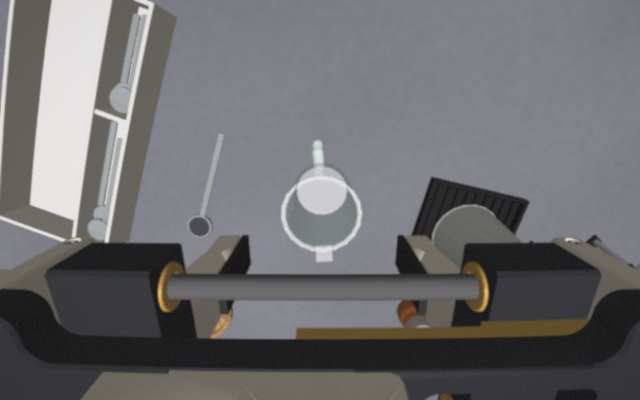

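```bash
python3 - <<'E'
from h import *; import pickle
c=pickle.load(open('wrist_i.pkl','rb')); T=c['T']
print('rim',onz(c,[(321.5,212)],.08,T).round(4),'foot',onz(c,[(321.5,190)],.003,T).round(4),'handle',onz(c,[(318,146)],.065,T).round(4),'lip',onz(c,[(324,255)],.08,T).round(4))
cf=[(0,0)]
k=onz(c,[(106,258),(128,122),(32,206),(85,222)],.004,T); print('caddy',k.round(4))
E
```

```text
rim [[ 0.4354 -0.1572  0.08  ]] foot [[ 0.4378 -0.1565  0.003 ]] handle [[ 0.3873 -0.1788  0.065 ]] lip [[ 0.4718 -0.1408  0.08  ]]
caddy [[ 0.6084 -0.3666  0.004 ]
 [ 0.4411 -0.3683  0.004 ]
 [ 0.5741 -0.4596  0.004 ]
 [ 0.5706 -0.3968  0.004 ]]
```

Call:
step_arm --increments '[[[-0.0035, -0.0005, 0.01], [0, 0, -0.045], 0], [[-0.0035, -0.0005, 0.035], [0, 0, -0.045], 0], [[-0.0035, -0.0005, 0.06], [0, 0, -0.045], 0], [[-0.0035, -0.0005, 0.085], [0, 0, -0.045], 0], [[-0.0035, -0.0005, 0.105], [0, 0, -0.045], 0], [[-0.0035, -0.0005, 0.117], [0, 0, -0.045], 0], [[-0.0035, -0.0005, 0.117], [0, 0, -0.045], 0], [[-0.0035, -0.0005, 0.117], [0, 0, -0.045], 0.3], [[-0.0035, -0.0005, 0.117], [0, 0, -0.045], 0.5], [[-0.0035, -0.0005, 0.117], [0, 0, -0.045], 0.5]]' --force 15

```text
time_s: 17.2
tcp_pos: [0.4381, -0.1568, 0.0349]
eef_rot: [-180.0, 0.1, -156.4]
contact_force: [0.2, 0.2, 0.5]
gripper_width: 0.0688
```

Call:
step_arm --increments '[[[0, 0, 0], [0, 0, 0], 0.5], [[0, 0, 0], [0, 0, 0], 0.5], [[0, 0, 0], [0, 0, 0], 0.5], [[0, 0, 0], [0, 0, 0], 0.5]]'

```text
time_s: 17.6
tcp_pos: [0.4382, -0.157, 0.0348]
eef_rot: [-180.0, 0.1, -156.4]
contact_force: [0.0, -0.7, 6.3]
gripper_width: 0.0658
```

```bash
python3 go.py 0.6365 -0.2468 0.11 -156
```

```text
t 17.6 pos [ 0.4382 -0.157   0.0348] rot [-1.7995e+02  7.0000e-02 -1.5644e+02] j [  4.6  13.9 -39.1   0.  -36.9 -71.1] w 0.0658
F [ 0.01 -0.68  6.26]
shift [-0.146  -0.1616 -0.0749] turn [-0.0008  0.0013 -0.0077] dist 0.23
```

Call:
step_arm --increments '[[[0, 0, -0.006], [0, 0, 0], 0.6], [[0, 0, -0.02], [0, 0, 0], 0.6], [[0, 0, -0.038], [0, 0, 0], 0.6], [[0, 0, -0.055], [0, 0, 0], 0.6], [[0, 0, -0.07], [0, 0, 0], 0.6], [[0, 0, -0.078], [0, 0, 0], 0.6], [[0, 0, -0.078], [0, 0, 0], 0.6]]'

```text
time_s: 18.3
tcp_pos: [0.4378, -0.1568, 0.1129]
eef_rot: [-180.0, 0.1, -156.5]
contact_force: [-0.8, -0.0, -2.0]
gripper_width: 0.0663
```

```bash
python3 go.py 0.6377 -0.246 0.112 -156.4; python3 snap.py j side
```

```text
t 18.3 pos [ 0.4378 -0.1568  0.1129] rot [-1.7997e+02  1.0000e-01 -1.5647e+02] j [  4.6   7.  -34.1  -0.  -48.8 -71.1] w 0.0663
F [-0.81 -0.02 -1.98]
shift [-0.1476 -0.1616  0.0012] turn [-0.0004  0.0017 -0.0012] dist 0.219
```

View pics/side_j.png

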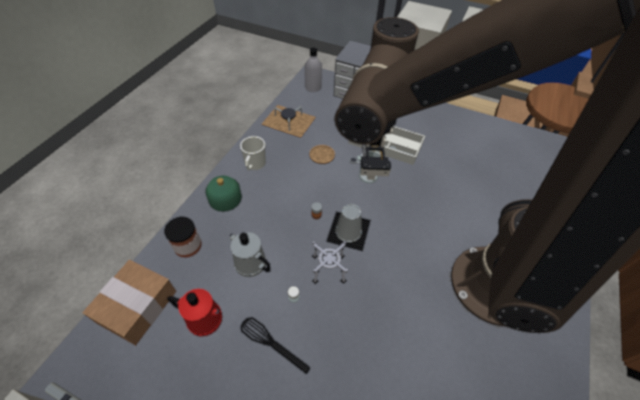

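The cup is lifted: the force reads about −2 N, which matches its weight. Next, to the coaster at side (322,155).

Call:
step_arm --increments '[[[-0.012, -0.013, 0], [0, 0, 0], 0.6], [[-0.03, -0.033, 0], [0, 0, 0], 0.6], [[-0.052, -0.057, 0], [0, 0, 0], 0.6], [[-0.075, -0.082, 0], [0, 0, 0], 0.6], [[-0.098, -0.107, 0], [0, 0, 0], 0.6], [[-0.12, -0.131, 0], [0, 0, 0], 0.6], [[-0.137, -0.15, 0], [0, 0, 0], 0.6], [[-0.1475, -0.1615, 0], [0, 0, 0], 0.6], [[-0.1475, -0.1615, 0], [0, 0, 0], 0.6], [[-0.1475, -0.1615, 0], [0, 0, 0], 0.6]]'

```text
time_s: 19.35
tcp_pos: [0.6362, -0.2459, 0.1099]
eef_rot: [179.9, -0.1, -156.5]
contact_force: [-0.8, 0.2, -1.8]
gripper_width: 0.0658
```

```bash
python3 go.py 0.6377 -0.246 0.039 -156.4; python3 snap.py k wrist,scene; python3 - <<'E'
from h import *; import pickle
up=lambda im,k:cv2.resize(im,None,fx=k,fy=k,interpolation=cv2.INTER_CUBIC)
a=pickle.load(open('scene_k.pkl','rb'))['color'];w=pickle.load(open('wrist_k.pkl','rb'))['color']
save('kk.png',np.hstack([up(a[110:230,180:300],3),up(w[120:320,240:440],1.8)]))
E
```

```text
t 19.35 pos [ 0.6362 -0.2459  0.1099] rot [ 1.7989e+02 -1.5000e-01 -1.5650e+02] j [ -4.8  26.2  -6.5  -0.  -57.5 -61.7] w 0.0658
F [-0.83  0.24 -1.85]
shift [-0.0015 -0.0008  0.0709] turn [ 0.0019 -0.0026 -0.0017] dist 0.071
```

View pics/kk.png

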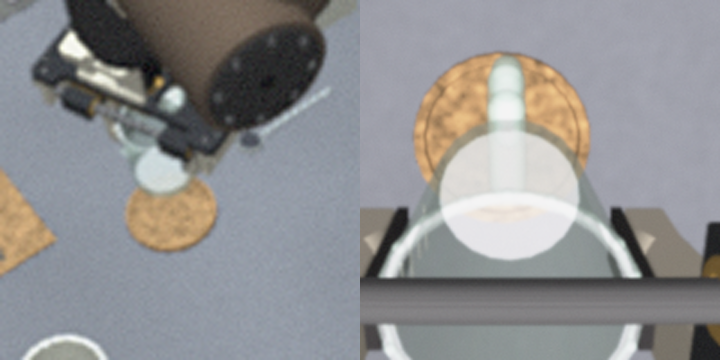

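```bash
python3 - <<'E'
from h import *; import pickle
c=pickle.load(open('wrist_k.pkl','rb')); T=c['T']
f=lambda x,y:((x-360)/1.8+240-.2,y/1.8+120-.2)
k=onz(c,[f(414,137),f(590,137),f(502,52)],.009,T); print(k.round(4),((k[0]+k[1])/2).round(4))
a=np.linspace(0,6.283,100)
for ctr in [(.6363,-.2465),(.6385,-.2475)]:
  P=np.c_[ctr[0]+.046*np.cos(a),ctr[1]+.046*np.sin(a),0*a+.009]; q=proj(c,P,T); q=(q-[240,120]+.2)*1.8+[360,0]; print(ctr,q.min(0),q.max(0))
q=onz(c,[f(440,192),f(580,192)],.110-.035,T); print(q.round(4),q.mean(0).round(4))
E
```

```text
[[ 0.6528 -0.2911  0.009 ]
 [ 0.6167 -0.208   0.009 ]
 [ 0.5948 -0.2668  0.009 ]] [ 0.6347 -0.2496  0.009 ]
(0.6363, -0.2465) [417.06793833  52.35460799] [595.39371405 222.89955282]
(0.6385, -0.2475) [413.76064236  55.65940825] [591.77286008 225.60602264]
[[ 0.647  -0.2702  0.075 ]
 [ 0.6249 -0.2192  0.075 ]] [ 0.636  -0.2447  0.075 ]
```

Call:
step_arm --increments '[[[-0.001, -0.0015, 0.01], [0, 0, 0], 0.6], [[-0.001, -0.0015, 0.024], [0, 0, 0], 0.6], [[-0.001, -0.0015, 0.038], [0, 0, 0], 0.6], [[-0.001, -0.0015, 0.05], [0, 0, 0], 0.6], [[-0.001, -0.0015, 0.058], [0, 0, 0], 0.6], [[-0.001, -0.0015, 0.063], [0, 0, 0], 0.6], [[-0.001, -0.0015, 0.067], [0, 0, 0], 0.6], [[-0.001, -0.0015, 0.069], [0, 0, 0], 0.6], [[-0.001, -0.0015, 0.069], [0, 0, 0], 0.6]]'

```text
time_s: 20.35
tcp_pos: [0.6388, -0.2471, 0.0431]
eef_rot: [-180.0, 0.0, -156.5]
contact_force: [-0.9, 0.1, -2.6]
gripper_width: 0.0662
```

```bash
python3 go.py 0.638 -0.247 0.0388 -156.4
```

```text
t 20.35 pos [ 0.6388 -0.2471  0.0431] rot [-1.8000e+02  1.0000e-02 -1.5647e+02] j [ -4.9  30.2  -9.8   0.  -50.  -61.6] w 0.0662
F [-0.87  0.08 -2.59]
shift [0.0007 0.0004 0.0043] turn [-0.0001  0.0001 -0.0011] dist 0.004
```

Call:
step_arm --increments '[[[0.0005, 0, 0.002], [0, 0, 0], 0.6], [[0.0005, 0, 0.0035], [0, 0, 0], 0.6], [[0.0005, 0, 0.005], [0, 0, 0], 0.6], [[0.0005, 0, 0.005], [0, 0, 0], 0.6]]'

```text
time_s: 20.75
tcp_pos: [0.6386, -0.2473, 0.0389]
eef_rot: [-180.0, 0.0, -156.4]
contact_force: [-0.3, 0.3, 2.4]
gripper_width: 0.0661
```

```bash
python3 go.py 0.638 -0.247 0.0388 -156.4
```

```text
t 20.75 pos [ 0.6386 -0.2473  0.0389] rot [-1.7996e+02  4.0000e-02 -1.5645e+02] j [ -4.9  30.4 -10.1   0.  -49.5 -61.6] w 0.0661
F [-0.34  0.32  2.42]
shift [0.0004 0.0005 0.0001] turn [-0.0006  0.0007 -0.0008] dist 0.001
```

Call:
step_arm --increments '[[[0, 0, 0], [0, 0, 0], 0.15], [[0, 0, 0], [0, 0, 0], 0.0], [[0, 0, 0], [0, 0, 0], 0.0], [[0, 0, 0], [0, 0, 0], 0.0], [[0, 0, -0.015], [0, 0, 0], 0], [[0, 0, -0.04], [0, 0, 0], 0], [[0, 0, -0.07], [0, 0, 0], 0], [[0, 0, -0.1], [0, 0, 0], 0], [[0, 0, -0.13], [0, 0, 0], 0], [[0, 0, -0.16], [0, 0, 0], 0]]'

```text
time_s: 21.75
tcp_pos: [0.6381, -0.2473, 0.2008]
eef_rot: [-180.0, 0.1, -156.5]
contact_force: [1.0, -0.5, 1.1]
gripper_width: 0.0878
```

```bash
python3 go.py 0.427 0.412 0.2 -99.3; python3 snap.py l wrist,scene,side; python3 - <<'E'
from h import *; import pickle
up=lambda im,k:cv2.resize(im,None,fx=k,fy=k,interpolation=cv2.INTER_CUBIC)
a=pickle.load(open('scene_l.pkl','rb'))['color'];w=pickle.load(open('wrist_l.pkl','rb'))['color'];b=pickle.load(open('side_l.pkl','rb'))['color']
save('ll.png',np.hstack([up(a[120:220,190:290],2.6),up(b[100:200,270:370],2.6),up(w[100:300,220:420],1.3)]))
E
```

```text
t 21.75 pos [ 0.6381 -0.2473  0.2008] rot [-1.7996e+02  5.0000e-02 -1.5646e+02] j [ -4.9  22.3  -0.2   0.  -67.5 -61.6] w 0.0878
F [ 0.99 -0.47  1.06]
shift [-6.980e-02  6.888e-01  3.000e-04] turn [-1.100e-03  4.000e-04 -9.976e-01] dist 0.692
```

View pics/ll.png

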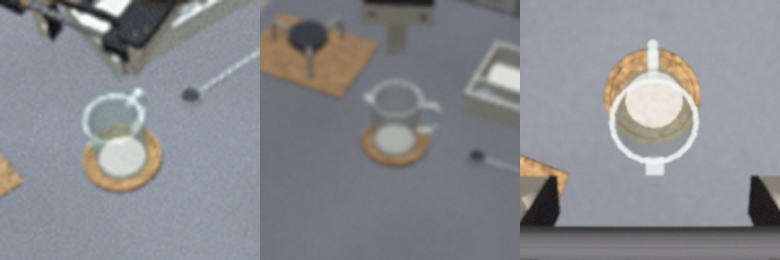

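The cup stands upright inside the coaster lip in all three views. Now the whisk, with the tool's x axis along its handle.

Call:
step_arm --increments '[[[-0.004, 0.035, 0], [0, 0, -0.13], 0], [[-0.008, 0.07, 0], [0, 0, -0.26], 0], [[-0.012, 0.105, 0], [0, 0, -0.39], 0], [[-0.016, 0.14, 0], [0, 0, -0.52], 0], [[-0.02, 0.175, 0], [0, 0, -0.65], 0], [[-0.024, 0.21, 0], [0, 0, -0.78], 0], [[-0.028, 0.245, 0], [0, 0, -0.91], 0], [[-0.032, 0.28, 0], [0, 0, -1.04], 0], [[-0.036, 0.315, 0], [0, 0, -1.17], 0], [[-0.04, 0.35, 0], [0, 0, -1.3], 0]]'

```text
time_s: 22.9
tcp_pos: [0.5341, 0.0908, 0.1981]
eef_rot: [180.0, -0.0, -81.7]
contact_force: [0.6, 0.7, 0.2]
gripper_width: 0.0876
```

```bash
python3 go.py 0.427 0.412 0.16 -9.3
```

```text
t 22.9 pos [0.5341 0.0908 0.1981] rot [179.98  -0.   -81.67] j [ 30.4   9.3 -18.6  -0.  -62.2 -22. ] w 0.0876
F [0.58 0.7  0.16]
shift [-0.3334  0.0595  0.0381] turn [ 4.0000e-04  2.0000e-04 -1.2631e+00] dist 0.341
```

Call:
step_arm --increments '[[[-0.034, 0.006, 0], [0, 0, -0.13], 0], [[-0.068, 0.012, 0], [0, 0, -0.26], 0], [[-0.102, 0.018, 0], [0, 0, -0.39], 0], [[-0.136, 0.024, 0], [0, 0, -0.52], 0], [[-0.17, 0.03, 0], [0, 0, -0.65], 0], [[-0.204, 0.036, 0], [0, 0, -0.78], 0], [[-0.238, 0.042, 0], [0, 0, -0.91], 0], [[-0.272, 0.048, 0.01], [0, 0, -1.04], 0], [[-0.306, 0.054, 0.02], [0, 0, -1.15], 0], [[-0.33, 0.059, 0.03], [0, 0, -1.26], 0]]'

```text
time_s: 23.9
tcp_pos: [0.4297, 0.4098, 0.1676]
eef_rot: [180.0, 0.0, -9.5]
contact_force: [0.2, -0.7, 0.3]
gripper_width: 0.0877
```

Call:
step_arm --increments '[[[0, 0, 0], [0, 0, 0], 0], [[0, 0, 0], [0, 0, 0], 0]]'

```text
time_s: 24.1
tcp_pos: [0.4301, 0.408, 0.1675]
eef_rot: [179.9, 0.0, -9.8]
contact_force: [0.6, -0.0, 1.0]
gripper_width: 0.0878
```

```bash
python3 go.py 0.427 0.412 0.05 -9.3; python3 snap.py m wrist
```

```text
t 24.1 pos [0.4301 0.408  0.1675] rot [ 1.7991e+02  3.0000e-02 -9.7900e+00] j [ 62.4  15.5 -14.7  -0.  -59.9  17.8] w 0.0878
F [ 0.63 -0.04  1.  ]
shift [-0.0037 -0.0036  0.1175] turn [ 0.0016  0.0005 -0.0086] dist 0.118
```

View pics/wrist_m.png

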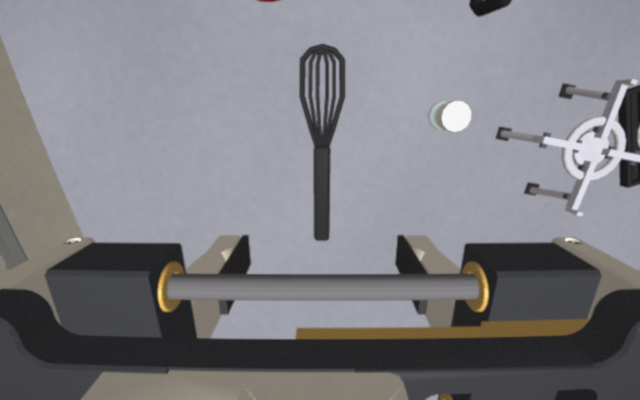

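The whisk lies straight up the picture: head tip (322,44), head sides (300,85) and (345,85), neck (322,148), handle end (321,238). The white shaker is at (452,117).

```bash
python3 - <<'E'
from h import *; import pickle
c=pickle.load(open('wrist_m.pkl','rb')); T=c['T']
e=onz(c,[(321,238)],.012,T)[0]; t=onz(c,[(322.5,44)],.008,T)[0]; n=onz(c,[(322,148)],.015,T)[0]
print('end',e.round(4),'tip',t.round(4),'neck',n.round(4),'len',np.linalg.norm(t-e).round(4))
d=(t-e)[:2]; d/=np.linalg.norm(d); print('yaw',np.degrees(np.arctan2(d[1],d[0])),'mid',((t+e)/2).round(4),'com',((t+e)[:2]/2-.045*d).round(4))
E
```

```text
end [0.3658 0.4214 0.012 ] tip [0.5693 0.3845 0.008 ] neck [0.4695 0.4022 0.015 ] len 0.2069
yaw -10.278235959648587 mid [0.4676 0.4029 0.01  ] com [0.4233 0.411 ]
```

Call:
step_arm --increments '[[[-0.0065, -0.002, 0.025], [0, 0, 0.005], 0], [[-0.0065, -0.002, 0.055], [0, 0, 0.005], 0], [[-0.0065, -0.002, 0.085], [0, 0, 0.005], 0], [[-0.0065, -0.002, 0.115], [0, 0, 0.005], 0.3], [[-0.0065, -0.002, 0.135], [0, 0, 0.005], 0.3], [[-0.0065, -0.002, 0.148], [0, 0, 0.005], 0.3], [[-0.0065, -0.002, 0.152], [0, 0, 0.005], 0.3], [[-0.0065, -0.002, 0.152], [0, 0, 0.005], 0.3]]' --force 20

```text
time_s: 24.95
tcp_pos: [0.425, 0.4111, 0.0164]
eef_rot: [-180.0, -0.0, -10.1]
contact_force: [-0.5, -0.2, 0.3]
gripper_width: 0.0621
```

```bash
python3 go.py 0.424 0.411 0.004 -10.2
```

```text
t 24.95 pos [0.425  0.4111 0.0164] rot [-1.800e+02 -1.000e-02 -1.012e+01] j [ 63.   25.  -23.9   0.  -41.1  16.9] w 0.0621
F [-0.53 -0.16  0.28]
shift [-0.001   0.0002  0.0124] turn [-0.0001 -0.0002  0.0014] dist 0.012
```

Call:
step_arm --increments '[[[-0.001, 0, 0.006], [0, 0, 0], 0.3], [[-0.001, 0, 0.011], [0, 0, 0], 0.3], [[-0.001, 0, 0.0125], [0, 0, 0], 0.3], [[-0.001, 0, 0.0125], [0, 0, 0], 0.6], [[-0.001, 0, 0.0125], [0, 0, 0], 0.8], [[-0.001, 0, 0.0125], [0, 0, 0], 0.9], [[-0.001, 0, 0.0125], [0, 0, 0], 0.9], [[-0.001, 0, 0.0125], [0, 0, 0], 0.9], [[-0.001, 0, 0.0125], [0, 0, 0], 0.9]]'

```text
time_s: 25.85
tcp_pos: [0.4236, 0.4114, 0.0036]
eef_rot: [-180.0, -0.0, -10.1]
contact_force: [0.0, -0.0, -0.3]
gripper_width: 0.0186
```

```bash
python3 go.py 0.424 0.411 0.004 -10.2
```

```text
t 25.85 pos [0.4236 0.4114 0.0036] rot [-180.     -0.    -10.08] j [ 63.1  26.  -24.5  -0.  -39.5  16.8] w 0.0186
F [ 0.04 -0.05 -0.26]
shift [ 0.0005  0.0003 -0.0004] turn [-0.     -0.      0.0022] dist 0.001
```

Call:
step_arm --increments '[[[0, 0, 0], [0, 0, 0], 0.95], [[0, 0, -0.01], [0, 0, 0], 0.95], [[0, 0, -0.03], [0, 0, 0], 0.95], [[0, 0, -0.055], [0, 0, 0], 0.95], [[0, 0, -0.08], [0, 0, 0], 0.95], [[0, 0, -0.105], [0, 0, 0], 0.95], [[0, 0, -0.13], [0, 0, 0], 0.95], [[0, 0, -0.155], [0, 0, 0], 0.95], [[0, 0, -0.175], [0, 0, 0], 0.95], [[0, 0, -0.18], [0, 0, 0], 0.95]]'

```text
time_s: 26.85
tcp_pos: [0.4243, 0.4124, 0.187]
eef_rot: [-179.8, -0.1, -10.1]
contact_force: [0.3, 0.0, 0.0]
gripper_width: 0.0175
```

```bash
python3 go.py 0.4075 -0.417 0.18 0; python3 snap.py n scene; python3 - <<'E'
from h import *; import pickle
a=pickle.load(open('scene_n.pkl','rb'))['color']
save('nn.png',cv2.resize(a[220:400,340:560],None,fx=3,fy=3,interpolation=cv2.INTER_CUBIC))
E
```

```text
t 26.85 pos [0.4243 0.4124 0.187 ] rot [-1.7976e+02 -1.1000e-01 -1.0050e+01] j [ 63.1  14.3 -13.7   0.  -61.8  16.8] w 0.0175
F [0.32 0.01 0.05]
shift [0.1282 0.8196 0.0037] turn [-0.0041 -0.0023 -0.1755] dist 0.83
```

View pics/nn.png

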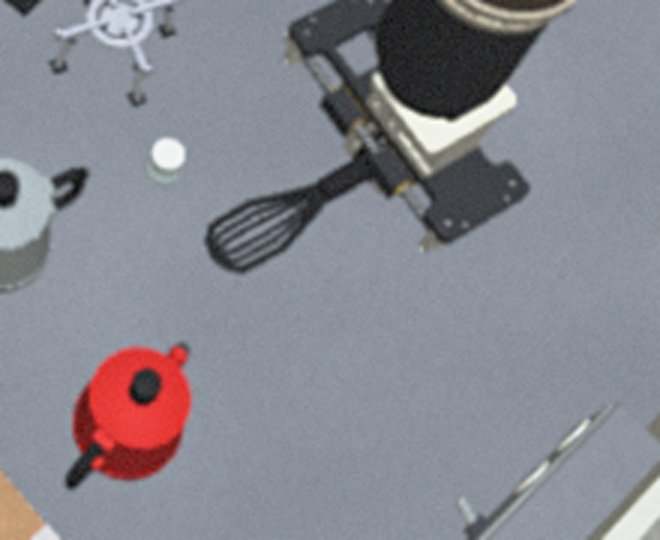

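Call:
step_arm --increments '[[[0.01, 0.02, 0], [0, 0, 0], 0.95], [[0.02, 0.055, 0], [0, 0, 0], 0.95], [[0.035, 0.1, 0], [0, 0, 0], 0.95], [[0.048, 0.145, 0], [0, 0, 0], 0.95], [[0.058, 0.19, 0], [0, 0, 0], 0.95], [[0.068, 0.235, 0], [0, 0, 0], 0.95], [[0.078, 0.28, 0], [0, 0, 0], 0.95], [[0.086, 0.325, 0], [0, 0, 0], 0.95], [[0.094, 0.37, 0], [0, 0, 0], 0.95], [[0.1, 0.415, 0], [0, 0, 0], 0.95]]'

```text
time_s: 27.9
tcp_pos: [0.4482, -0.0171, 0.1827]
eef_rot: [180.0, 0.1, -10.1]
contact_force: [0.9, -0.7, -0.6]
gripper_width: 0.0178
```

```bash
python3 go.py 0.4075 -0.417 0.18 0
```

```text
t 27.9 pos [ 0.4482 -0.0171  0.1827] rot [ 1.7997e+02  7.0000e-02 -1.0070e+01] j [ 23.1   0.9 -30.2  -0.  -59.   56.8] w 0.0178
F [ 0.92 -0.67 -0.56]
shift [0.0299 0.4009 0.0029] turn [ 0.0004  0.0013 -0.1758] dist 0.402
```

Call:
step_arm --increments '[[[0.005, 0.045, 0], [0, 0, 0], 0.95], [[0.012, 0.09, 0], [0, 0, 0], 0.95], [[0.018, 0.135, 0], [0, 0, -0.03], 0.95], [[0.024, 0.18, 0], [0, 0, -0.06], 0.95], [[0.028, 0.225, 0], [0, 0, -0.09], 0.95], [[0.03, 0.27, 0], [0, 0, -0.12], 0.95], [[0.03, 0.31, 0], [0, 0, -0.15], 0.95], [[0.03, 0.35, 0], [0, 0, -0.175], 0.95], [[0.03, 0.38, 0], [0, 0, -0.175], 0.95], [[0.03, 0.4, 0], [0, 0, -0.175], 0.95]]'

```text
time_s: 28.9
tcp_pos: [0.407, -0.4155, 0.1819]
eef_rot: [-179.9, 0.1, -0.2]
contact_force: [0.4, 0.4, -0.4]
gripper_width: 0.0179
```

Call:
step_arm --increments '[[[0, 0, 0], [0, 0, 0], 0.95], [[0, 0, 0], [0, 0, 0], 0.95]]'

```text
time_s: 29.1
tcp_pos: [0.4077, -0.4137, 0.1822]
eef_rot: [-179.9, 0.1, -0.1]
contact_force: [0.5, -1.0, -1.1]
gripper_width: 0.0181
```

```bash
python3 go.py 0.4075 -0.417 0.18 0; python3 snap.py o wrist,scene
```

```text
t 29.1 pos [ 0.4077 -0.4137  0.1822] rot [-1.7992e+02  1.1000e-01 -1.4000e-01] j [-26.2  13.7 -15.   -0.  -61.4 116. ] w 0.0181
F [ 0.49 -0.95 -1.1 ]
shift [-0.0002  0.0033  0.0022] turn [-0.0014  0.002  -0.0025] dist 0.004
```

View pics/wrist_o.png

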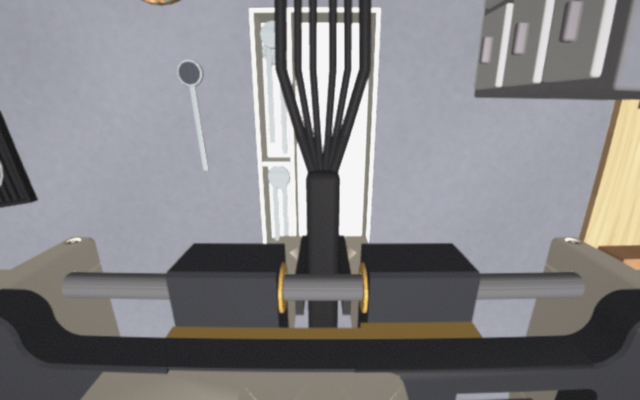

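View pics/scene_o.png

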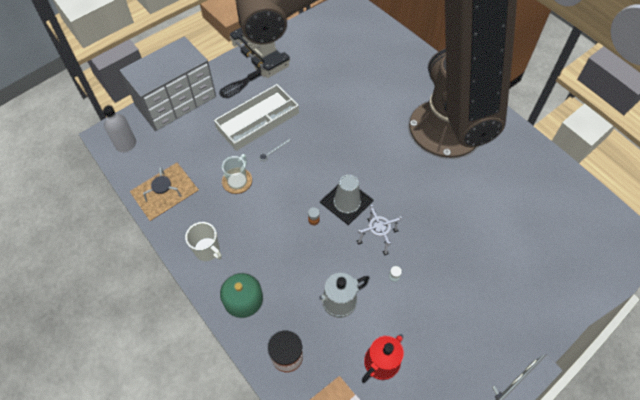

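```bash
python3 - <<'E'
from h import *; import pickle
c=pickle.load(open('wrist_o.pkl','rb')); T=c['T']
print('caddy outer',onz(c,[(250,11),(380,9),(264,238),(371,238)],.04,T).round(4))
print('floor far right/left',onz(c,[(367,23),(300,23)],.004,T).round(4))
print('cabinet',onz(c,[(475,97)],.0,T).round(4))
a=c['color'][0:250,240:400]; save('oo.png',cv2.resize(a,None,fx=2.4,fy=2.4,interpolation=cv2.INTER_CUBIC))
E
```

```text
caddy outer [[ 0.5736 -0.3472  0.04  ]
 [ 0.5748 -0.4653  0.04  ]
 [ 0.3482 -0.3467  0.04  ]
 [ 0.348  -0.4672  0.04  ]]
floor far right/left [[ 0.5721 -0.4588  0.004 ]
 [ 0.5722 -0.39    0.004 ]]
cabinet [[ 0.5003 -0.5829  0.    ]]
```

View pics/oo.png

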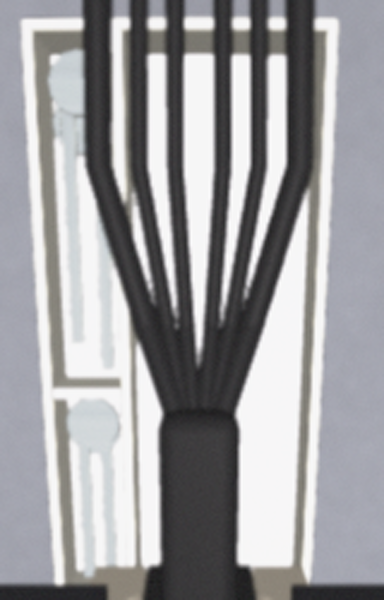

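Call:
step_arm --increments '[[[0, 0.005, 0.02], [0, 0, 0], 0.95], [[0, 0.005, 0.045], [0, 0, 0], 0.95], [[0, 0.005, 0.07], [0, 0, 0], 0.95], [[0, 0.005, 0.095], [0, 0, 0], 0.95], [[0, 0.005, 0.115], [0, 0, 0], 0.95], [[0, 0.005, 0.126], [0, 0, 0], 0.95], [[0, 0.005, 0.126], [0, 0, 0], 0.95], [[0, 0.005, 0.126], [0, 0, 0], 0.95]]'

```text
time_s: 30.0
tcp_pos: [0.4096, -0.4187, 0.0583]
eef_rot: [180.0, -0.0, 0.0]
contact_force: [0.5, 0.1, -1.2]
gripper_width: 0.0177
```

```bash
python3 go.py 0.4075 -0.419 0.006 0; python3 snap.py p wrist,scene,side;  python3 - <<'E'
from h import *; import pickle
up=lambda im,k:cv2.resize(im,None,fx=k,fy=k,interpolation=cv2.INTER_CUBIC)
a=pickle.load(open('scene_p.pkl','rb'))['color'];b=pickle.load(open('side_p.pkl','rb'))['color']
save('pp.png',np.hstack([up(a[60:160,200:310],3.5),up(b[90:190,340:450],3.5)]))
E
```

```text
t 30.0 pos [ 0.4096 -0.4187  0.0583] rot [ 1.7997e+02 -3.0000e-02  1.0000e-02] j [-26.5  21.5 -22.6   0.  -45.9 116.5] w 0.0177
F [ 0.49  0.06 -1.15]
shift [-0.0022  0.0003  0.0523] turn [ 0.0005 -0.0005  0.0001] dist 0.052
```

View pics/wrist_p.png

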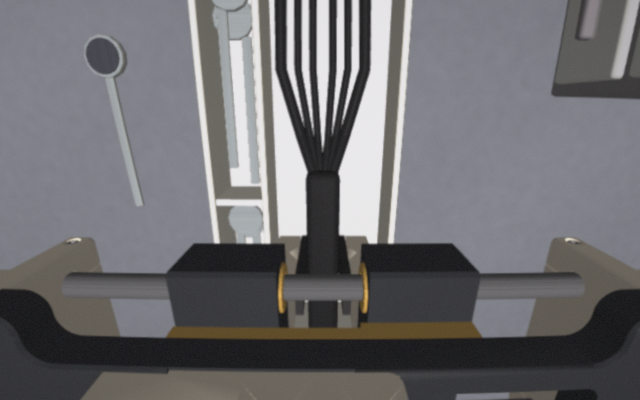

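View pics/pp.png

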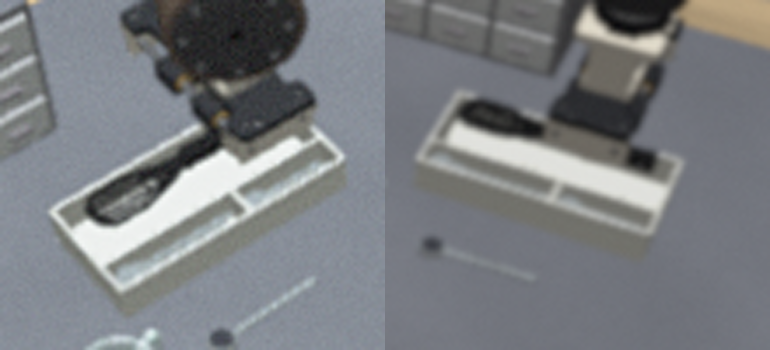

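```bash
python3 - <<'E'
from h import *; import pickle
c=pickle.load(open('wrist_p.pkl','rb'))
a=c['color'][90:240,190:420]; save('po.png',cv2.resize(a,None,fx=3.4,fy=3.4,interpolation=cv2.INTER_CUBIC))
print(c['color'][150,190:420].mean(1).astype(int).tolist())
E
```

```text
[134, 134, 133, 134, 135, 134, 132, 134, 136, 134, 134, 133, 145, 186, 225, 231, 232, 229, 215, 172, 122, 106, 103, 106, 104, 105, 104, 102, 103, 103, 103, 102, 103, 103, 104, 103, 108, 124, 151, 167, 170, 170, 172, 174, 174, 169, 162, 192, 223, 231, 233, 233, 233, 233, 232, 233, 233, 230, 217, 191, 180, 176, 173, 173, 170, 171, 167, 166, 197, 218, 228, 231, 232, 230, 218, 165, 116, 103, 104, 105, 104, 103, 104, 107, 145, 214, 230, 233, 233, 233, 233, 233, 234, 233, 233, 234, 233, 234, 233, 233, 233, 233, 232, 232, 233, 233, 233, 233, 229, 208, 135, 67, 43, 39, 40, 43, 43, 43, 38, 36, 29, 39, 44, 42, 38, 35, 38, 41, 46, 41, 43, 70, 99, 77, 44, 38, 41, 43, 40, 36, 35, 38, 41, 43, 38, 32, 34, 35, 41, 46, 42, 39, 39, 35, 63, 140, 216, 231, 233, 233, 233, 233, 233, 234, 233, 233, 234, 233, 233, 233, 233, 233, 233, 233, 233, 233, 233, 233, 233, 234, 233, 233, 234, 234, 233, 232, 232, 232, 233, 233, 232, 231, 213, 141, 101, 99, 97, 100, 99, 98, 101, 101, 100, 104, 137, 198, 223, 231, 232, 229, 214, 163, 136, 135, 136, 134, 134, 135, 135, 135, 135, 135, 136, 135, 135, 136, 136, 136, 135, 135]
```

View pics/po.png

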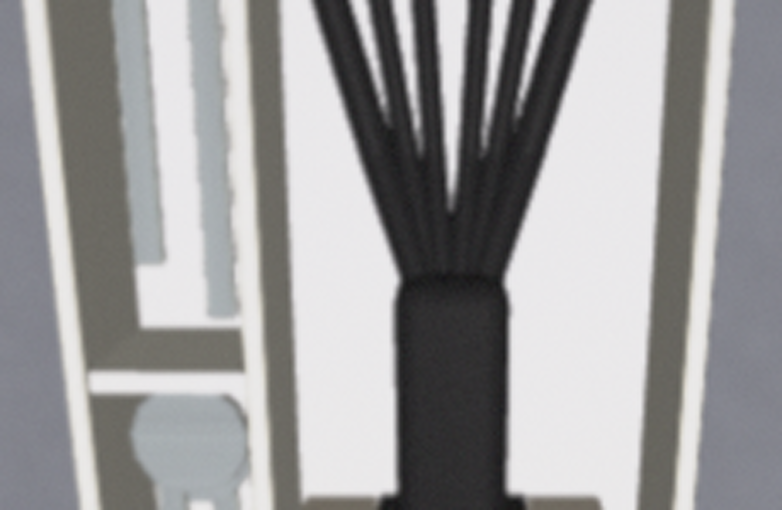

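```bash
python3 - <<'E'
from h import *; import pickle
c=pickle.load(open('wrist_p.pkl','rb')); T=c['T']
q=onz(c,[(202.7,150),(265.2,150),(394.7,150),(401,150)],.04,T); print(q.round(4), (q[1]+q[2])[:2]/2)
q=onz(c,[(274.3,150),(382.5,150)],.004,T); print(q.round(4), q.mean(0))
q=onz(c,[(203,200)],.04,T)
print('whisk', onz(c,[(305,200),(340,200)],.07,T).mean(0))
E
```

```text
[[ 0.4663 -0.3453  0.04  ]
 [ 0.4661 -0.3834  0.04  ]
 [ 0.4662 -0.4615  0.04  ]
 [ 0.4662 -0.4654  0.04  ]] [ 0.46616163 -0.42245225]
[[ 0.4612 -0.383   0.004 ]
 [ 0.4612 -0.4615  0.004 ]] [ 0.46117561 -0.42225804  0.004     ]
whisk [ 0.44400437 -0.41791344  0.07      ]
```

Call:
step_arm --increments '[[[-0.002, 0.003, 0], [0, 0, 0], 0.95], [[-0.002, 0.003, 0.01], [0, 0, 0], 0.95], [[-0.002, 0.003, 0.02], [0, 0, 0], 0.95], [[-0.002, 0.003, 0.03], [0, 0, 0], 0.95], [[-0.002, 0.003, 0.038], [0, 0, 0], 0.95], [[-0.002, 0.003, 0.045], [0, 0, 0], 0.95], [[-0.002, 0.003, 0.048], [0, 0, 0], 0.95], [[-0.002, 0.003, 0.048], [0, 0, 0], 0.95]]'

```text
time_s: 30.95
tcp_pos: [0.4068, -0.4216, 0.0089]
eef_rot: [-180.0, 0.1, -0.0]
contact_force: [0.4, 0.7, -0.7]
gripper_width: 0.0178
```

```bash
python3 go.py 0.4075 -0.422 0.0076 0; python3 snap.py q wrist
```

```text
t 30.95 pos [ 0.4068 -0.4216  0.0089] rot [-1.7997e+02  6.0000e-02 -5.0000e-02] j [-26.9  25.3 -24.9  -0.  -39.9 116.9] w 0.0178
F [ 0.39  0.73 -0.7 ]
shift [0.0007 0.0004 0.0013] turn [-0.0005  0.001  -0.0008] dist 0.002
```

View pics/wrist_q.png

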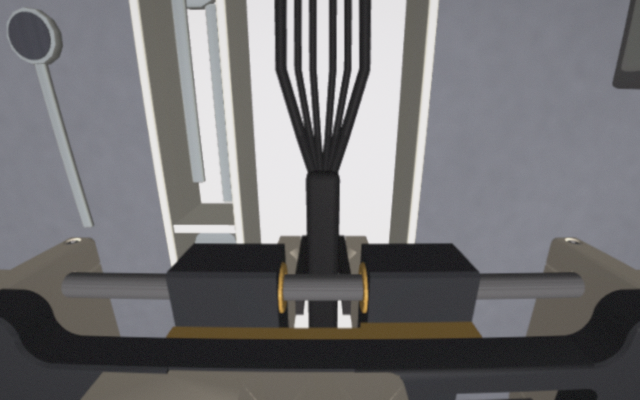

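The whisk is centred in the wide compartment: at row 200 the floor edges are at about 258 and 395, and the handle is at 322. I'll open only part way, since the fingers are between the walls, then lift.

Call:
step_arm --increments '[[[0, 0, 0.001], [0, 0, 0], 0.95], [[0, 0, 0.001], [0, 0, 0], 0.85], [[0, 0, 0.001], [0, 0, 0], 0.76], [[0, 0, 0.001], [0, 0, 0], 0.72], [[0, 0, 0.001], [0, 0, 0], 0.72], [[0, 0, 0.001], [0, 0, 0], 0.72], [[0, 0, 0.001], [0, 0, 0], 0.72]]'

```text
time_s: 31.7
tcp_pos: [0.4071, -0.4218, 0.0086]
eef_rot: [180.0, -0.0, -0.0]
contact_force: [-0.5, -0.3, 0.2]
gripper_width: 0.0246
```

```bash
python3 go.py 0.4075 -0.422 0.0076 0
```

```text
t 31.7 pos [ 0.4071 -0.4218  0.0086] rot [ 1.8e+02 -1.0e-02 -5.0e-02] j [-26.9  25.3 -24.9   0.  -39.8 116.9] w 0.0246
F [-0.49 -0.29  0.21]
shift [0.0004 0.0002 0.001 ] turn [ 0.0001 -0.0001 -0.0008] dist 0.001
```

Call:
step_arm --increments '[[[0, 0, -0.008], [0, 0, 0], 0.72], [[0, 0, -0.025], [0, 0, 0], 0.72], [[0, 0, -0.05], [0, 0, 0], 0.72], [[0, 0, -0.08], [0, 0, 0], 0.6], [[0, 0, -0.12], [0, 0, 0], 0.4], [[0, 0, -0.16], [0, 0, 0], 0.3], [[0, 0, -0.2], [0, 0, 0], 0.3], [[0, 0, -0.22], [0, 0, 0], 0.3], [[0, 0, -0.22], [0, 0, 0], 0.3]]'

```text
time_s: 32.6
tcp_pos: [0.4084, -0.4229, 0.2333]
eef_rot: [179.8, -0.3, -0.0]
contact_force: [0.3, 0.1, -0.5]
gripper_width: 0.0603
```

```bash
python3 go.py 0.639 0.232 0.225 -90; python3 snap.py t wrist,scene
```

```text
t 32.6 pos [ 0.4084 -0.4229  0.2333] rot [ 1.7977e+02 -3.4000e-01 -3.0000e-02] j [-2.690e+01  1.190e+01 -1.050e+01  1.000e-01 -6.720e+01  1.169e+02] w 0.0603
F [ 0.28  0.13 -0.53]
shift [ 0.2303 -0.655   0.007 ] turn [-1.4000e-03 -7.9000e-03  1.5703e+00] dist 0.694
```

View pics/wrist_t.png

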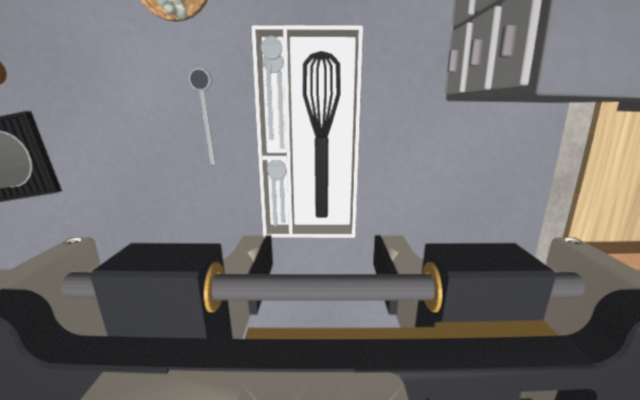

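The whisk lies flat in the wide compartment: tip (322,52), end (321,216). Now the percolator.

Call:
step_arm --increments '[[[0.012, -0.034, 0], [0, 0, 0.08], 0.3], [[0.025, -0.07, 0], [0, 0, 0.17], 0.3], [[0.038, -0.107, 0], [0, 0, 0.26], 0.3], [[0.051, -0.144, 0], [0, 0, 0.35], 0.3], [[0.064, -0.181, 0], [0, 0, 0.44], 0.3], [[0.077, -0.218, 0], [0, 0, 0.53], 0.3], [[0.09, -0.255, 0], [0, 0, 0.62], 0.3], [[0.103, -0.292, 0], [0, 0, 0.71], 0.3], [[0.116, -0.329, 0], [0, 0, 0.8], 0.3], [[0.129, -0.366, 0], [0, 0, 0.9], 0.3]]'

```text
time_s: 33.7
tcp_pos: [0.5358, -0.0543, 0.2274]
eef_rot: [179.9, 0.1, -51.8]
contact_force: [0.4, -1.4, 0.9]
gripper_width: 0.0616
```

```bash
python3 go.py 0.639 0.232 0.22 -90
```

```text
t 33.7 pos [ 0.5358 -0.0543  0.2274] rot [ 1.7989e+02  7.0000e-02 -5.1830e+01] j [ 15.1   7.7 -16.4  -0.  -66.   23.1] w 0.0616
F [ 0.41 -1.45  0.93]
shift [-0.1613 -0.2581  0.007 ] turn [2.300e-03 4.000e-04 6.663e-01] dist 0.304
```

Call:
step_arm --increments '[[[-0.02, -0.032, 0], [0, 0, 0.08], 0.3], [[-0.04, -0.064, 0], [0, 0, 0.17], 0.3], [[-0.06, -0.096, 0], [0, 0, 0.26], 0.3], [[-0.08, -0.128, 0], [0, 0, 0.35], 0.3], [[-0.1, -0.16, 0], [0, 0, 0.44], 0.3], [[-0.12, -0.192, 0], [0, 0, 0.53], 0.3], [[-0.14, -0.224, 0], [0, 0, 0.6], 0.3], [[-0.155, -0.248, 0], [0, 0, 0.666], 0.3], [[-0.161, -0.258, 0.004], [0, 0, 0.666], 0.3], [[-0.161, -0.258, 0.004], [0, 0, 0.666], 0.3]]'

```text
time_s: 34.7
tcp_pos: [0.6379, 0.2315, 0.2217]
eef_rot: [179.8, -0.1, -89.6]
contact_force: [-0.5, 0.6, -0.1]
gripper_width: 0.0616
```

Call:
step_arm --increments '[[[0, 0, 0], [0, 0, 0], 0.3], [[0, 0, 0], [0, 0, 0], 0.3]]'

```text
time_s: 34.9
tcp_pos: [0.6382, 0.2294, 0.2244]
eef_rot: [180.0, -0.0, -89.8]
contact_force: [0.5, -0.1, -0.4]
gripper_width: 0.0617
```

```bash
python3 go.py 0.639 0.232 0.116 -90; python3 snap.py u wrist
```

```text
t 34.9 pos [0.6382 0.2294 0.2244] rot [ 1.7997e+02 -2.0000e-02 -8.9780e+01] j [ 36.2  20.9   1.    0.  -70.1 -36. ] w 0.0617
F [ 0.48 -0.07 -0.37]
shift [-0.0026 -0.0008  0.1084] turn [ 0.0005 -0.0004  0.0038] dist 0.108
```

View pics/wrist_u.png

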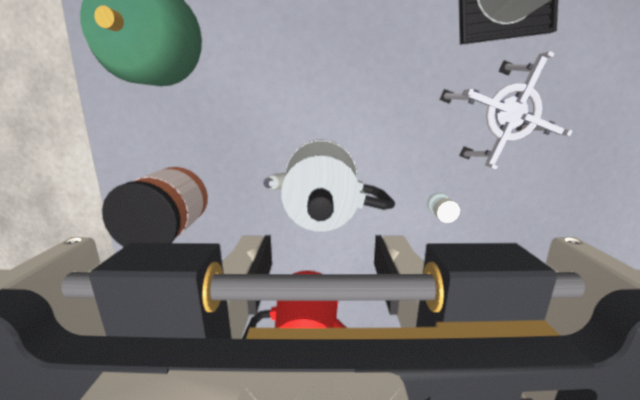

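The steel percolator's knob top is at (320,207), its lid spans x from 282 to 360, and the stand's hub is at (515,111).

```bash
python3 - <<'E'
from h import *; import pickle
c=pickle.load(open('wrist_u.pkl','rb')); T=c['T']
print('knob',onz(c,[(320,207)],.146,T).round(4),'lid',onz(c,[(321,190)],.11,T).round(4))
print('stand hub',onz(c,[(515,111)],.066,T).round(4),'tips',onz(c,[(550,54),(569,133),(492,165),(443,95)],.072,T).round(4))
a=c['color']; save('us.png',np.hstack([cv2.resize(a[40:180,430:590],None,fx=2.4,fy=2.4,interpolation=cv2.INTER_CUBIC),cv2.resize(a[120:260,250:410],None,fx=2.4,fy=2.4,interpolation=cv2.INTER_CUBIC)]))
E
```

```text
knob [[0.6403 0.2305 0.146 ]] lid [[0.6397 0.2254 0.11  ]]
stand hub [[0.435 0.15  0.066]] tips [[0.4126 0.0946 0.072 ]
 [0.3745 0.1714 0.072 ]
 [0.4538 0.2069 0.072 ]
 [0.5166 0.1356 0.072 ]]
```

View pics/us.png

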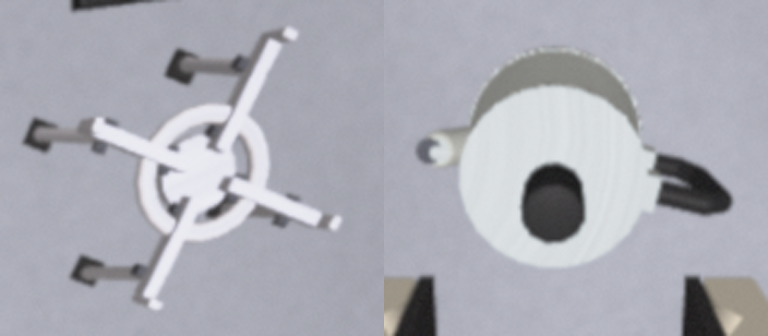

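Call:
step_arm --increments '[[[-0.002, -0.001, 0.02], [0, 0, 0], 0.3], [[-0.002, -0.001, 0.04], [0, 0, 0], 0.3], [[-0.002, -0.001, 0.06], [0, 0, 0], 0.3], [[-0.002, -0.001, 0.08], [0, 0, 0], 0.3], [[-0.002, -0.001, 0.096], [0, 0, 0], 0.3], [[-0.002, -0.001, 0.105], [0, 0, 0], 0.3], [[-0.002, -0.001, 0.106], [0, 0, 0], 0.3], [[-0.002, -0.001, 0.106], [0, 0, 0], 0.3]]' --force 35

```text
time_s: 35.75
tcp_pos: [0.6399, 0.2323, 0.1193]
eef_rot: [-180.0, 0.0, -89.8]
contact_force: [0.1, -0.8, 1.2]
gripper_width: 0.0612
```

```bash
python3 go.py 0.6395 0.2315 0.116 -90
```

```text
t 35.75 pos [0.6399 0.2323 0.1193] rot [-1.7996e+02  1.0000e-02 -8.9780e+01] j [ 36.3  25.5  -6.3   0.  -58.1 -36.1] w 0.0612
F [ 0.06 -0.77  1.15]
shift [0.0008 0.0004 0.0033] turn [-0.0007  0.0002  0.0039] dist 0.003
```

Call:
step_arm --increments '[[[0.0005, 0, 0.0025], [0, 0, 0], 0.3], [[0.0005, 0, 0.0025], [0, 0, 0], 0.5], [[0.0005, 0, 0.0025], [0, 0, 0], 0.65], [[0.0005, 0, 0.0025], [0, 0, 0], 0.8], [[0.0005, 0, 0.0025], [0, 0, 0], 0.9], [[0.0005, 0, 0.0025], [0, 0, 0], 0.9], [[0.0005, 0, 0.0025], [0, 0, 0], 0.9], [[0.0005, 0, 0.0025], [0, 0, 0], 0.9]]'

```text
time_s: 36.55
tcp_pos: [0.6397, 0.2321, 0.1161]
eef_rot: [-180.0, 0.0, -89.8]
contact_force: [0.0, 0.7, -0.3]
gripper_width: 0.0234
```

```bash
python3 go.py 0.434 0.152 0.21 -90
```

```text
t 36.55 pos [0.6397 0.2321 0.1161] rot [-179.99    0.    -89.77] j [ 36.3  25.7  -6.5   0.  -57.8 -36.1] w 0.0234
F [ 0.03  0.73 -0.31]
shift [ 0.0793  0.206  -0.094 ] turn [-0.0001  0.0001  0.0041] dist 0.24
```

Call:
step_arm --increments '[[[0, 0, -0.003], [0, 0, 0], 0.95], [[0, 0, -0.01], [0, 0, 0], 0.95], [[0, 0, -0.025], [0, 0, 0], 0.95], [[0, 0, -0.04], [0, 0, 0], 0.95], [[0, 0, -0.058], [0, 0, 0], 0.95], [[0, 0, -0.075], [0, 0, 0], 0.95], [[0, 0, -0.09], [0, 0, 0], 0.95], [[0, 0, -0.1], [0, 0, 0], 0.95], [[0, 0, -0.1], [0, 0, 0], 0.95]]'

```text
time_s: 37.45
tcp_pos: [0.6404, 0.2325, 0.2185]
eef_rot: [-179.8, 0.1, -89.8]
contact_force: [0.4, -0.7, -2.3]
gripper_width: 0.0232
```

```bash
python3 go.py 0.434 0.152 0.215 -90; python3 snap.py v wrist,side; python3 - <<'E'
from h import *; import pickle
up=lambda im,k:cv2.resize(im,None,fx=k,fy=k,interpolation=cv2.INTER_CUBIC)
a=pickle.load(open('side_v.pkl','rb'))['color'];w=pickle.load(open('wrist_v.pkl','rb'))['color']
save('vv.png',np.hstack([up(a[170:300,200:330],2.8),up(w[70:330,190:450],1.4)]))
E
```

```text
t 37.45 pos [0.6404 0.2325 0.2185] rot [-1.7983e+02  1.0000e-01 -8.9760e+01] j [ 36.3  21.3   0.7   0.  -69.2 -36.1] w 0.0232
F [ 0.43 -0.74 -2.34]
shift [0.0796 0.2067 0.0027] turn [-0.003   0.0017  0.0041] dist 0.222
```

View pics/vv.png

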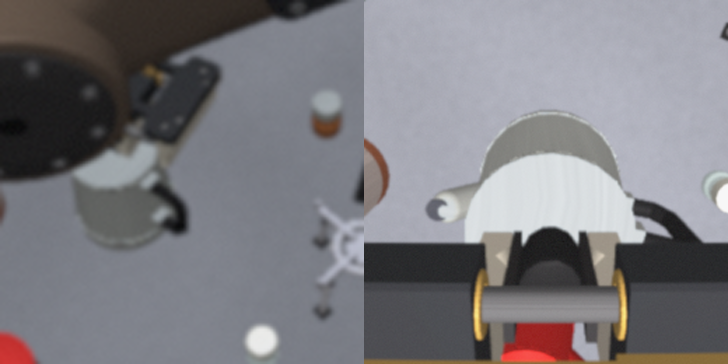

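The percolator is held and upright. Carrying it over the stand.

Call:
step_arm --increments '[[[0.005, 0.013, 0], [0, 0, 0], 0.95], [[0.014, 0.036, 0], [0, 0, 0], 0.95], [[0.026, 0.067, 0], [0, 0, 0], 0.95], [[0.038, 0.1, 0], [0, 0, 0], 0.95], [[0.05, 0.13, 0], [0, 0, 0], 0.95], [[0.061, 0.158, 0], [0, 0, 0], 0.95], [[0.07, 0.182, 0], [0, 0, 0], 0.95], [[0.076, 0.198, 0], [0, 0, 0], 0.95], [[0.079, 0.206, 0], [0, 0, 0], 0.95], [[0.079, 0.206, 0], [0, 0, 0], 0.95]]'

```text
time_s: 38.55
tcp_pos: [0.4332, 0.1519, 0.2159]
eef_rot: [180.0, 0.0, -89.7]
contact_force: [-1.0, 0.8, -2.8]
gripper_width: 0.023
```

```bash
python3 go.py 0.434 0.152 0.183 -90; python3 snap.py w wrist,side,scene; python3 - <<'E'
from h import *; import pickle
up=lambda im,k:cv2.resize(im,None,fx=k,fy=k,interpolation=cv2.INTER_CUBIC)
a=pickle.load(open('side_w.pkl','rb'))['color'];b=pickle.load(open('scene_w.pkl','rb'))['color'];w=pickle.load(open('wrist_w.pkl','rb'))['color']
save('ww.png',np.hstack([up(b[150:280,320:450],3),up(a[190:320,270:400],3)]));save('ww2.png',up(w[70:330,190:450],2))
E
```

```text
t 38.55 pos [0.4332 0.1519 0.2159] rot [179.99   0.   -89.75] j [ 44.    0.2 -26.2  -0.  -63.6 -43.8] w 0.023
F [-0.97  0.76 -2.77]
shift [-0.0001 -0.0008  0.0329] turn [0.0002 0.0001 0.0044] dist 0.033
```

View pics/ww.png

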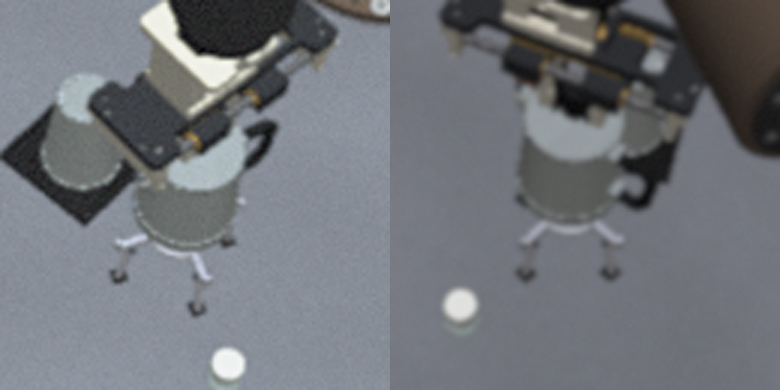

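View pics/ww2.png

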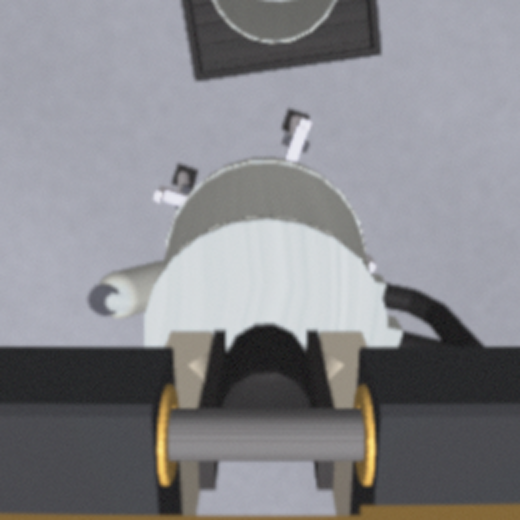

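```bash
python3 - <<'E'
from h import *; import pickle
u=pickle.load(open('wrist_u.pkl','rb')); 
q=onz(u,[(550.4,53.3),(569.2,132),(493.3,165.8),(469.2,91.7)],.072,u['T']); print(q.round(4), q[[0,2]].mean(0), q[[1,3]].mean(0)); c0=q.mean(0)
w=pickle.load(open('wrist_w.pkl','rb')); f=lambda x,y:(x/2+190-.25,y/2+70-.25)
p=onz(w,[f(303,120),f(158,197)],.072,w['T']); print(p.round(4)); print('ctr from A,B',(p[0]-(q[0]-c0)).round(4),(p[1]-(q[3]-c0)).round(4))
from tri import S,D,c2,s1,s2
# stand tips in original scene/side crops: c2 (276,76),(363,110),(328,188),(238,153)
t=onz(S,[c2(276,78),(363/3+280-.33,112/3+180-.33),c2(327,188),c2(239,154)],.072); print('scene tips',t.round(4),t.mean(0).round(4))
t=onz(D,[s2(502,113),s2(613,112),s2(508,211),s2(619,211)],.072); print('side tips',t.round(4),t.mean(0).round(4))
a=np.linspace(0,6.283,200)
for n,P in (('foot',np.c_[.4332+.045*np.cos(a),.1519+.045*np.sin(a),0*a+.0998]),):
    e=proj(w,P,w['T']); e=(e-[190,70])*2; print(n,e.min(0),e.max(0))
E
```

```text
[[0.4124 0.0939 0.072 ]
 [0.3746 0.1703 0.072 ]
 [0.4522 0.2078 0.072 ]
 [0.49   0.132  0.072 ]] [0.43227685 0.15086474 0.072     ] [0.43230492 0.15117128 0.072     ]
[[0.4145 0.0929 0.072 ]
 [0.4897 0.1328 0.072 ]]
ctr from A,B [0.4345 0.15   0.072 ] [0.432  0.1518 0.072 ]
scene tips [[0.4127 0.097  0.072 ]
 [0.3751 0.1729 0.072 ]
 [0.4524 0.2086 0.072 ]
 [0.4905 0.1347 0.072 ]] [0.4327 0.1533 0.072 ]
side tips [[0.4911 0.1322 0.072 ]
 [0.4128 0.0938 0.072 ]
 [0.4505 0.207  0.072 ]
 [0.3759 0.1714 0.072 ]] [0.4326 0.1511 0.072 ]
foot [172.91122346 154.22719093] [357.07795074 331.2194718 ]
```

The stand's centre is (0.4327, 0.1515) and the TCP is at (0.4332, 0.1519), so it is centred. Lowering.

Call:
step_arm --increments '[[[0, 0, 0.005], [0, 0, 0], 0.95], [[0, 0, 0.011], [0, 0, 0], 0.95], [[0, 0, 0.017], [0, 0, 0], 0.95], [[0, 0, 0.023], [0, 0, 0], 0.95], [[0, 0, 0.027], [0, 0, 0], 0.95], [[0, 0, 0.03], [0, 0, 0], 0.95], [[0, 0, 0.031], [0, 0, 0], 0.95], [[0, 0, 0.031], [0, 0, 0], 0.95]]'

```text
time_s: 39.5
tcp_pos: [0.4339, 0.1522, 0.1851]
eef_rot: [-180.0, -0.0, -89.8]
contact_force: [-0.2, 0.3, -4.2]
gripper_width: 0.0234
```

```bash
python3 go.py 0.4327 0.1515 0.1821 -90
```

```text
t 39.5 pos [0.4339 0.1522 0.1851] rot [-180.     -0.    -89.77] j [ 44.    1.9 -28.9   0.  -59.3 -43.8] w 0.0234
F [-0.24  0.3  -4.21]
shift [0.0007 0.0012 0.003 ] turn [-0.     -0.0001  0.0041] dist 0.003
```

Call:
step_arm --increments '[[[0.0005, 0.001, 0.001], [0, 0, 0], 0.95], [[0.0005, 0.001, 0.002], [0, 0, 0], 0.95], [[0.0005, 0.001, 0.003], [0, 0, 0], 0.95], [[0.0005, 0.001, 0.0035], [0, 0, 0], 0.95], [[0.0005, 0.001, 0.0035], [0, 0, 0], 0.95]]'

```text
time_s: 40.0
tcp_pos: [0.4332, 0.1518, 0.1819]
eef_rot: [-180.0, 0.0, -89.8]
contact_force: [0.1, -0.2, 0.7]
gripper_width: 0.0234
```

```bash
python3 go.py 0.4327 0.1515 0.1821 -90
```

```text
t 40.0 pos [0.4332 0.1518 0.1819] rot [-1.7997e+02  1.0000e-02 -8.9760e+01] j [ 44.    1.9 -29.3   0.  -58.8 -43.8] w 0.0234
F [ 0.14 -0.19  0.7 ]
shift [ 0.0003  0.0005 -0.0002] turn [-0.0006  0.0001  0.0042] dist 0.001
```

The force went from −4.2 to +0.7 N at the predicted height, so it is resting on the stand. Releasing.

Call:
step_arm --increments '[[[0, 0, 0], [0, 0, 0], 0.7], [[0, 0, 0], [0, 0, 0], 0.5], [[0, 0, 0], [0, 0, 0], 0.3], [[0, 0, 0], [0, 0, 0], 0.3], [[0, 0, 0], [0, 0, 0], 0.3], [[0, 0, -0.015], [0, 0, 0], 0.3], [[0, 0, -0.04], [0, 0, 0], 0.3], [[0, 0, -0.07], [0, 0, 0], 0.3], [[0, 0, -0.1], [0, 0, 0], 0.3], [[0, 0, -0.12], [0, 0, 0], 0.3]]'

```text
time_s: 41.0
tcp_pos: [0.4334, 0.1519, 0.3038]
eef_rot: [-179.9, 0.1, -89.8]
contact_force: [0.5, 0.1, -0.2]
gripper_width: 0.0614
```

Call:
step_arm --increments '[[[0.03, -0.03, 0], [0, 0, 0], 0.3], [[0.06, -0.06, 0], [0, 0, 0], 0.3], [[0.09, -0.09, 0], [0, 0, 0], 0.3], [[0.12, -0.12, 0], [0, 0, 0], 0.3], [[0.15, -0.15, 0], [0, 0, 0], 0.3], [[0.17, -0.17, 0], [0, 0, 0], 0.3], [[0.17, -0.17, 0], [0, 0, 0], 0.3], [[0.17, -0.17, 0], [0, 0, 0], 0.3]]'

```text
time_s: 41.8
tcp_pos: [0.6036, -0.0182, 0.3007]
eef_rot: [179.9, -0.0, -89.9]
contact_force: [-0.7, 0.2, 0.8]
gripper_width: 0.0613
```

```bash
python3 go.py 0.6 0 0.3 -90; python3 snap.py x side,scene
```

```text
t 41.8 pos [ 0.6036 -0.0182  0.3007] rot [ 1.7992e+02 -1.0000e-02 -8.9860e+01] j [ 16.8  11.8  -1.8  -0.  -76.5 -16.6] w 0.0613
F [-0.7  0.2  0.8]
shift [-0.0182  0.0036  0.0007] turn [ 0.0015 -0.0002  0.0024] dist 0.019
```

View pics/side_x.png

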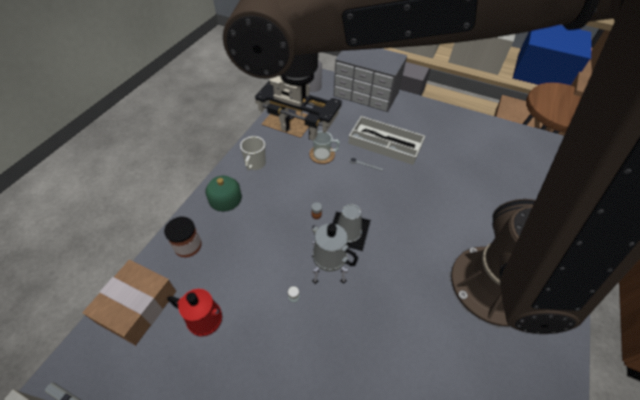

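View pics/scene_x.png

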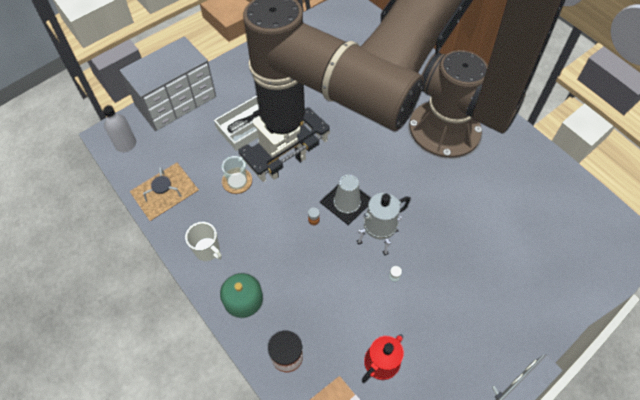

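Everything appears in place. I'll check crops for uprightness and stillness.

```bash
python3 snap.py y side,scene; python3 - <<'E'
from h import *; import pickle
up=lambda im,k:cv2.resize(im,None,fx=k,fy=k,interpolation=cv2.INTER_CUBIC)
a=pickle.load(open('side_y.pkl','rb'));b=pickle.load(open('scene_y.pkl','rb'))
save('yy.png',np.hstack([up(b['color'][160:260,310:420],3.5),up(a['color'][190:290,290:400],3.5)]))
x=pickle.load(open('side_x.pkl','rb'));d=np.abs(cv2.GaussianBlur(x['color'],(5,5),0).astype(int)-cv2.GaussianBlur(a['color'],(5,5),0)).max(2); print('moved px',(d[100:300,250:430]>25).sum())
k=(.146+.066); print('knob predicted scene',proj(b,[[.4332,.1518,k]]).round(1),'side',proj(a,[[.4332,.1518,k]]).round(1))
E
```

```text
moved px 0
knob predicted scene [[385.5 196.1]] side [[331.8 226.4]]
```

View pics/yy.png

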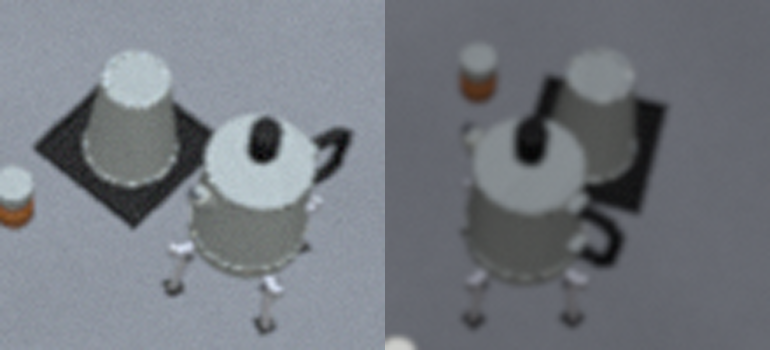

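The knob top is seen at scene (385.7,195.7) and side (331.4,226.6). The prediction for a level percolator resting on the arms is (385.5,196.1) and (331.8,226.4), so it is seated upright. Nothing moved between frames. Handing in.

```bash
python3 -c "
from plant import r
print(r.get_state()['time_s']); print(r.close_job())"
```

```text
42.0
the job is handed in; nothing more can be done
None
```

I put all five things back and handed the job in at 42.0 s, with the arm well clear and touching nothing.

- **Tumblers:** I set the small one down first, then the large one over it. Its rim touched the ribs within 0.2 mm of the predicted height, so both rims should be standing on the ribs.
- **Cup:** It is upright inside the coaster lip, seen in all three cameras.
- **Whisk:** It lies flat in the wide caddy compartment. My scene and wrist measurements of the caddy disagreed by about 5 mm, so I centred it from a close wrist view. The picture after release shows it well inside.
- **Percolator:** It stands upright in the middle of the stand. The knob was within 0.5 pixel of its predicted position in both final views.

The area around the placed things showed no movement between the last two side pictures. No check failed.

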